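# Catch a sprung stud nut in the strut channel of a gauge shelf

## Task

Fit the loose stud nut into the strut channel on the gauge shelf at the red paint mark, square across the channel like the post already fitted: lower its plate lengthwise through the slot, press it down against its spring until it is clear under the lips, twist it a quarter turn clockwise without scraping them, and let it rise so that both grooves catch the lips. Work by feel: never crush the spring solid or force the nut against the channel, and leave the gauges, rule and sub where they lie.

Things in the scene. Friction and masses are not known exactly. Their poses are not given: they have to be found in the camera images.
- nut_grip (a point): Loose sprung stud nut, about 140 g, standing upright on its spring. This point: centre of its bright hex rod coupling, 19 mm across flats, 42 mm tall, on a 12 mm stud whose lower 14 mm show between coupling and plate. z: up the stud; x: along the plate's long side; two of the six flats face +y and -y. Turning the coupling turns the plate.
- nut_plate (a point): Centre of the nut's dark steel plate, 39 mm under nut_grip; 34.5 long (x), 20 wide (y), 8 thick. Two opposite corners are cut so that inside the channel it turns clockwise (seen from above) only. Grooves 4.8 wide, 2.5 deep cross its top 12.4 mm either side of centre. Under it a spring with a 16 mm foot disc: free 7.5 mm, solid 2 mm, 3 N per mm. A half turn looks the same.
- channel_top (a point): Fixed steel strut channel, open side up, 41 wide, 21 high, 320 long, ends capped. This point: middle of its length, level with its top; x along it, z up. Slot 22.2 wide; lips 2.5 thick turn down to 7 mm under the top, their upper edges rounded 2.5. Inside: 36.3 wide, floor 18.5 under the top. A post like the loose one stands fitted at x = +92 mm, its coupling's top 52 mm above the channel's.
- mark_mid (a point): Middle of the slot at the red paint mark (12 mm band over both lips), level with its top; axes as the channel. Caught, a nut has its plate's centre 8.5 mm under this point, long side across the channel. To turn clear of the lips, the plate's top must be below them: centre 11 to 12.5 mm under this point, where the spring pushes back with 12 to 16.5 N; deeper it is solid, and over 20 N crushes it.
- plug_gauge: Bystander: plug gauge lying on the shelf, grey hex grip 22 mm across flats with bright steel ends, 128 mm long along x; origin under its middle.
- sub_stub: Bystander: blackened crossover sub stub standing pin up, 88 mm across, 105 mm tall, 2.6 kg; origin under its centre.
- rule: Bystander: steel rule 300 x 25 x 2 mm lying flat, long side along x; origin under its centre.
- indicator: Bystander: dial indicator lying face up, 58 mm across its black rubber grip, 22 mm tall, spindle reaching 77 mm to -y and a cap 45 mm to +y; origin under the dial's centre.
There are look-alikes about, which are no part of the job. There is more than one size of the part that bears nut_grip; the job needs the smaller.

How it is judged (in metres and radians):
On the way:
1. the plate is down in the slot near the mark, still lengthwise (x of nut_plate in the frame of mark_mid between -0.015 and 0.015 m and y of nut_plate in the frame of mark_mid between -0.004 and 0.004 m and z of nut_plate in the frame of mark_mid below -0.005 m and angle between the x axis of nut_plate and the x axis of mark_mid, either way round below 0.3 rad), for 0.1 s.
At the end, for the whole second after the job is handed in: The nut stands released and still in the channel within 8 mm of the mark along it, long side square across the channel to 0.15 rad, upright to 0.1 rad, grooves risen onto both lips (plate's centre 7.3 to 9.7 mm under the channel's top, within 3 mm of the slot's middle) (x of nut_plate in the frame of mark_mid between -0.008 and 0.008 m and y of nut_plate in the frame of mark_mid between -0.003 and 0.003 m and z of nut_plate in the frame of mark_mid between -0.0097 and -0.0073 m and angle between the x axis of nut_plate and the y axis of mark_mid, either way round below 0.15 rad and angle between nut_plate's own z axis and vertical below 0.1 rad and linear speed of nut below 0.01 m/s); the robot touches nothing.
It fails at once if the nut is pushed or wrenched against the channel with more than 30 N (contact force between nut and channel above 30 N).
It fails at once if the spring is driven solid and crushed: its foot presses on the channel with more than 20 N (contact force between spring and channel above 20 N).
It fails at once if the plate scrapes the lips with more than 3 N while it is part turned (contact force between nut and lips above 3 N and angle between the x axis of nut_plate and the x axis of mark_mid, either way round above 0.35 rad and angle between the x axis of nut_plate and the y axis of mark_mid, either way round above 0.35 rad).
It fails at once if the plug gauge, sub stub, rule or dial indicator is moved by more than 20 mm (distance of any of plug_gauge, sub_stub, rule, indicator from where it was at the start of the episode above 0.02 m).
It also fails if it takes over 59 s, if anything falls off the work surface, if the arm or the gripper's body presses on something with over 40 N, if the wrist force passes 120 N, or if a joint passes its speed limit or range.

## Robot

A 6-joint arm with a two-finger parallel gripper is mounted at the origin on the work surface. World frame = base frame: x ahead of the robot, y to its left, z up, the work surface at z = 0. Lengths are in mm, angles in rad, forces in N, time in s.
With the tool pointing down it reaches from about 250 to 800 mm from the base axis. Payload 8.5 kg.
Tool frame: the origin (TCP) lies midway between the tips of the shut fingers; the grasp point (between the pads) lies 19 mm behind it; x points along the fingers, y is the direction in which the jaws open and shut, and the axes are right-handed (so a half turn about x gives the same grasp; the last joint's range is limited). The gripper opens to 85 mm and grips with 20 to 120 N. Pads are 22 mm wide; open, the fingers measure 114 mm over their backs; the gripper's body (76 mm by 85 mm) begins 54 mm behind the grasp point. The pads swing forward as they close: fully open they stand 13 mm farther back than shut.
Start: joints at [1.228, 0.238, -0.013, 1.319, 0, 1.571], TCP at [176.449, 494.413, 231.276] pointing down, gripper open.
Joint ranges: [-2.66, 2.66], [-1.03, 1.9], [-1.14, 1.46], [-1.82, 2.27], [-1.45, 1.34], [-3.14, 3.14]. Speed limits (rad/s): [2.22, 2.22, 2.79, 3.14, 3.14, 3.14].

## Interface

Orientations are given as a unit quaternion [x, y, z, w].
In Python, from station import monitor, eyes, ticket gives the robot as it stands. The module is installed in compiled form; this text tells all that it offers.
- The arm moves only by the tool play_rows, never from a script. Its argument "rows" is one flat list of numbers, 7 for each row, row after row: the closure, from 0 (fully open) to 1 (shut), then the shift along the world's x, y, z in mm, then the turn, a rotation vector about the world's x, y, z in rad. In form: [fingers, x, y, z, wx, wy, wz, fingers, x, y, z, wx, wy, wz, ...]. A call has 1 to 10 rows; each row is the pose to reach, as a shift and turn from the pose measured when the call began; what a row does not reach only later rows make up. A row lasts 1/8 s, in which the tool goes at most 62.5 mm and 10.7 degrees, less where a joint would pass 70% of its speed; a pose out of reach is approached as far as the arm can. A call with a gripper value outside its range is refused whole. The fingers move at their own pace and stop on an object; "grip_force" is the grip in N (left out, the last holds). Time passes only in rows, so rows that repeat a pose let the fingers close. It gives the time, the measured TCP pose, the force and the opening at its end, in the units of the state.
- monitor.get_obs(): the state, without advancing time (a new reading comes with each control period).
- eyes.camera(name): name is "scene" or "top" or "wrist"; returns a dict with "color" (420x560x3 uint8, blue, green, red), "camera_matrix" (3x3 intrinsics, pixels), "D" ([k1, k2, p1, p2, k3] as OpenCV has them; the pictures are not rectified), "rvec" (rotation vector, rad) and "tvec" (3), from world to camera coordinates, as OpenCV has them. Camera axes: x right, y down, z forward; pixel columns grow to the right and rows downward; lengths in mm; the calibration is good to about 2 mm. A picture is of the moment at which its call begins. There is no depth.
- ticket.job_done(): hands the job in, once; it reports no verdict.
Trained networks look in a picture, given as the dict that the camera call returned (one of the last four; its "shot" number tells which), for a name from the list of things; names that differ only in an ending like _2 or _b are one class to them, and where a whole thing is asked for, a point or a joint stands for the part that bears it (a point fixed in the world has none). Each returns a list of dicts, best first, with "p" (0 to 1); they miss things now and then, are a little off and sometimes report something else, mostly with a low value. They report only what shows in the picture. A call takes as long as a camera call. They do not tell look-alikes from the thing itself.
- eyes.spot_in(picture, label): "point" ([x, y, z] in mm, in world coordinates, good to about 4 mm: the middle of the surface that is visible of it).
- eyes.pinpoint(picture, label): "point" ([x, y, z] in mm, in world coordinates, good to about 4 mm: a listed point, or the origin of a listed thing).
The state is a dict: "time": time; "joint_pos": joint angles; "joint_velocities": joint speeds; "joint_efforts": joint torques, N m; "tcp_pos": TCP position; "tcp_rot": TCP orientation; "contact_force": force on the tool from outside, world axes, zero at the start; "ft_torque": the same for the moment, N m; "opening": finger opening in mm.
Only numpy, scipy, OpenCV 4.12 (cv2) and the standard library are available. Lean on these libraries where they do the work, as an engineer would, in place of code of your own. Each camera call takes 0.05 s, during which the arm holds its last target.

## Working session

There is one attempt and no reset: what is moved stays moved. The work goes in short steps, Python scripts to look and compute and a tool call to move; the robot and the scene stay as the last step left them, time stands still between calls to the robot, and variables do not carry over. Pictures are saved under pics/ and viewed, and the job is handed in when it is done.

Besides the shell and the picture viewer there is one more tool, called as name(argument=value, ...) on one line, values as JSON. play_rows: Moves the arm, as the interface text tells. Its arguments: {"type":"object","properties":{"rows":{"type":"array","items":{"type":"number"}},"grip_force":{"type":"number"}},"required":["rows"]}

```bash
mkdir -p pics && python3 - <<'E'
from station import monitor, eyes
import cv2
o=monitor.get_obs()
for k,v in o.items(): print(k,v)
for n in ["scene","top","wrist"]:
    p=eyes.camera(n); cv2.imwrite(f"pics/{n}0.png",p["color"])
    print(n,p["camera_matrix"],p["D"],p["rvec"],p["tvec"])
    for l in ["nut_grip","nut_plate","channel_top","mark_mid"]:
        print(l,[(round(d["p"],2),[round(float(x)) for x in d["point"]]) for d in eyes.pinpoint(p,l)])
E
```

```text
time 0.0
joint_pos [ 1.22802659e+00  2.38793074e-01 -1.42535315e-02  1.31921367e+00
 -2.86198800e-05  1.57079687e+00]
joint_velocities [ 8.96499381e-04 -5.60190972e-04 -1.44299944e-04 -8.81370269e-05
  7.56638383e-04 -1.26840784e-03]
joint_efforts [-2.86237082e-04 -5.38784087e+01  3.46429253e+01  1.82616315e-02
  1.13601009e-04  3.17761510e-05]
tcp_pos [176.31761544 494.05969498 230.67146769]
tcp_rot [ 0.12008343  0.69682542 -0.12110688  0.69666881]
contact_force [-0.06017229 -0.3124962  -0.03309747]
ft_torque [0.00351646 0.0182206  0.012832  ]
opening 85.75151606466252
scene [[535.69247656   0.         281.20901228]
 [  0.         535.69247656 208.43959141]
 [  0.           0.           1.        ]] [-0.19045711  0.          0.          0.          0.        ] [ 1.12776697  2.41037539 -0.97308202] [ 356.01375581 -182.78492791 1567.45590298]
nut_grip [(0.7, [547, -290, 92])]
nut_plate [(0.85, [254, -381, 13]), (0.46, [546, -290, 54])]
channel_top [(0.64, [579, -21, 60])]
mark_mid [(0.46, [572, -65, 57])]
top [[523.57460854   0.         282.71582109]
 [  0.         523.57460854 215.1469981 ]
 [  0.           0.           1.        ]] [-0.06390584  0.          0.          0.          0.        ] [ 2.17305051 -2.12589783  0.15490014] [ -43.70537725  529.95927478 1541.25963285]
nut_grip [(0.57, [546, -287, 91]), (0.53, [255, -384, 70])]
nut_plate [(0.63, [547, -287, 52]), (0.46, [258, -392, 13]), (0.16, [402, -39, 38])]
channel_top [(0.6, [574, -18, 61])]
mark_mid [(0.47, [579, -67, 64])]
wrist [[378.72550888   0.         279.85932247]
 [  0.         378.72550888 213.65053029]
 [  0.           0.           1.        ]] [-0.09160053  0.          0.          0.          0.        ] [-2.35112643 -1.65726609 -0.26147441] [-525.28997466  -39.49343109  378.63564393]
nut_grip []
nut_plate []
channel_top []
mark_mid []
```

View pics/scene0.png

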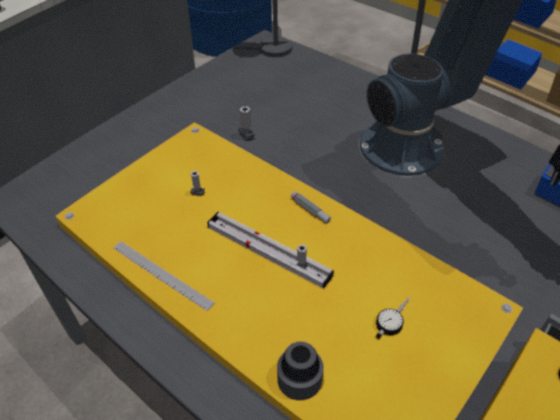

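View pics/top0.png

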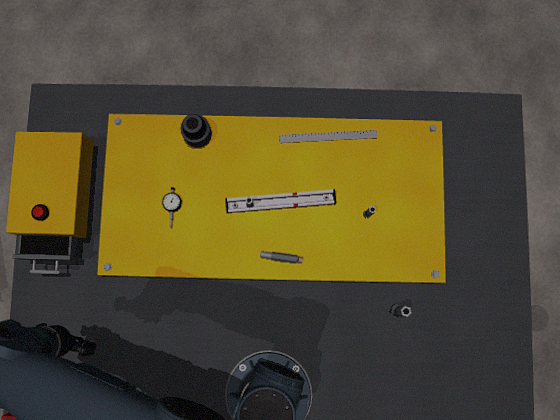

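View pics/wrist0.png

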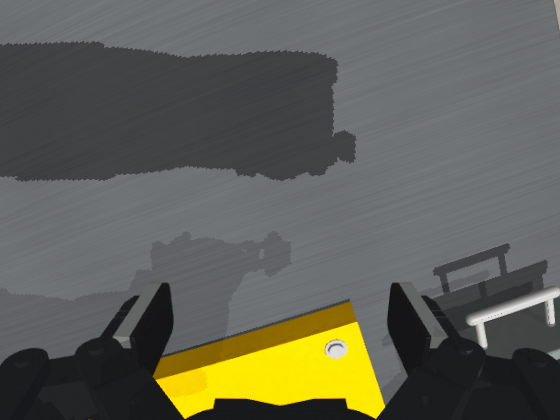

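```bash
cat > h.py <<'E'
import numpy as np, cv2
from scipy.spatial.transform import Rotation as R
from station import monitor, eyes
def save(p,name): cv2.imwrite(f"pics/{name}.png",p["color"])
def proj(p,pts):
    q,_=cv2.projectPoints(np.array(pts,float).reshape(-1,1,3),p["rvec"],p["tvec"],p["camera_matrix"],p["D"]); return q[:,0]
def ray(p,uv,z):
    n=cv2.undistortPoints(np.array(uv,float).reshape(-1,1,2),p["camera_matrix"],p["D"])[:,0]
    M=R.from_rotvec(np.ravel(p["rvec"])).as_matrix(); t=np.ravel(p["tvec"])
    c=-M.T@t; d=np.c_[n,np.ones(len(n))]@M
    return c+d*((z-c[2])/d[:,2])[:,None]
def crop(p,u,v,h,name,s=6):
    im=p["color"][max(0,int(v-h)):int(v+h),max(0,int(u-h)):int(u+h)]
    cv2.imwrite(f"pics/{name}.png",cv2.resize(im,None,fx=s,fy=s,interpolation=cv2.INTER_CUBIC))
def pose():
    o=monitor.get_obs(); m=R.from_quat(o["tcp_rot"]).as_matrix()
    print("t",round(o["time"],2),"tcp",np.round(o["tcp_pos"],1),"toolx",np.round(m[:,0],3),"tooly",np.round(m[:,1],3),"F",np.round(o["contact_force"],1),"open",round(o["opening"],1),"q",np.round(o["joint_pos"],2)); return o
E
python3 - <<'E'
from h import *
pose()
p=eyes.camera("scene")
a=p["color"][90:210,170:270]; b=p["color"][200:300,190:340]
import cv2
a=cv2.resize(a,None,fx=4,fy=4); b=cv2.resize(b,None,fx=2.66,fy=2.66)
h=min(a.shape[0],b.shape[0])
cv2.imwrite("pics/c1.png",np.hstack([a[:480], cv2.copyMakeBorder(b,0,480-b.shape[0],0,0,cv2.BORDER_CONSTANT)]))
E
```

```text
t 0.75 tcp [176.4 494.4 231.3] toolx [-0. -0. -1.] tooly [ 0.336  0.942 -0.   ] F [ 0.1  0.3 -0.2] open 85.4 q [ 1.23  0.24 -0.01  1.32  0.    1.57]
```

View pics/c1.png

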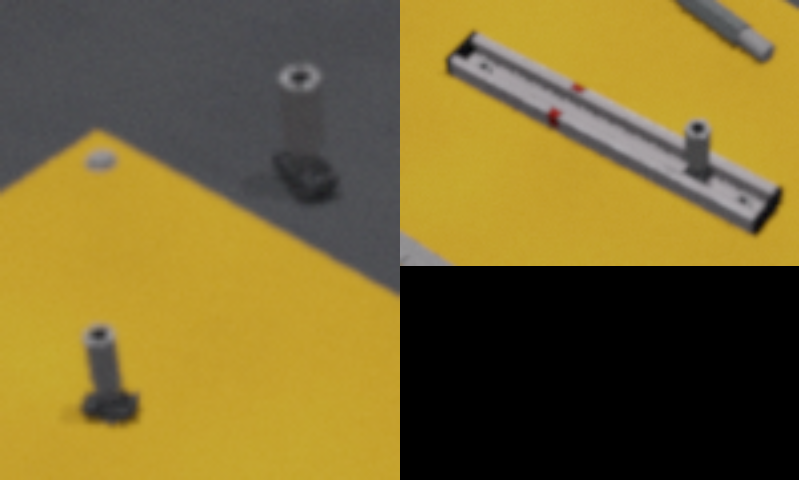

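```bash
python3 - <<'E'
from h import *
o=pose();p=eyes.camera("wrist")
M=R.from_rotvec(np.ravel(p["rvec"])).as_matrix(); c=-M.T@np.ravel(p["tvec"])
T=R.from_quat(o["tcp_rot"]).as_matrix()
print("cam in tool",T.T@(c-o["tcp_pos"]),"cam axes in tool\n",T.T@M.T)
t=eyes.camera("top")
# red mark, channel
print(ray(t,[[295,195],[296,206],[227,200],[229,212],[335,190],[336,203]],62).round())
crop(t,280,200,65,"ch",6)
E
```

```text
t 0.8 tcp [176.5 494.4 231.3] toolx [-0. -0. -1.] tooly [ 0.336  0.942 -0.   ] F [0.1 0.8 0.6] open 85.5 q [ 1.23  0.24 -0.01  1.32 -0.    1.57]
cam in tool [-141.98895911   -0.16147014  -78.43365361] cam axes in tool
 [[-1.51911605e-03 -3.06126774e-01  9.51989543e-01]
 [ 9.99998826e-01 -2.75022209e-04  1.50728820e-03]
 [-1.99603008e-04  9.51990716e-01  3.06126833e-01]]
[[ 589.  -67.   62.]
 [ 556.  -71.   62.]
 [ 569.  135.   62.]
 [ 533.  128.   62.]
 [ 607. -187.   62.]
 [ 567. -190.   62.]]
```

View pics/ch.png

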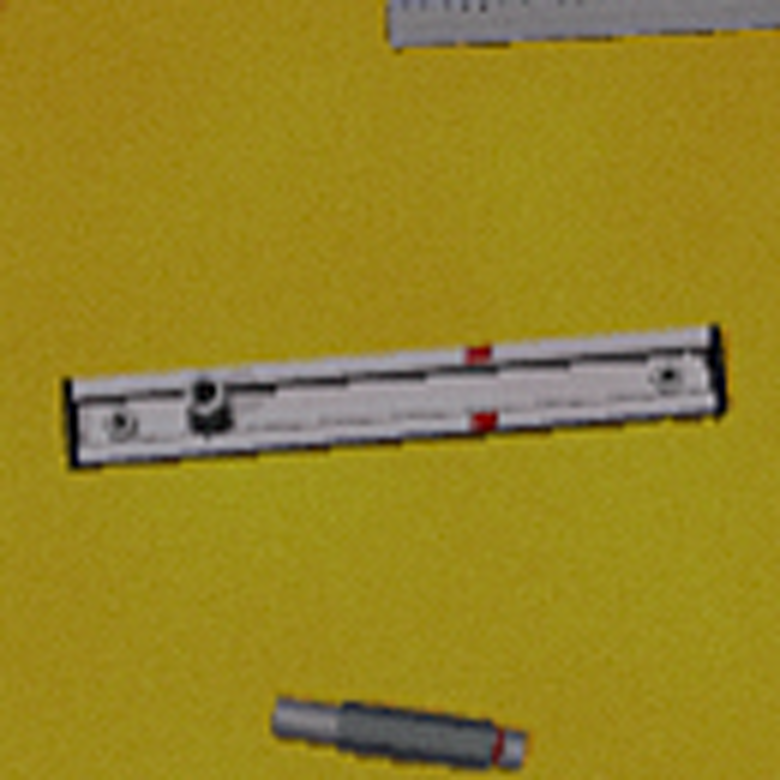

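play_rows(rows=[0,397,-563,10,0,0,-1.117,0,397,-563,10,0,0,-1.117,0,397,-563,10,0,0,-1.117,0,397,-563,10,0,0,-1.117,0,397,-563,10,0,0,-1.117,0,397,-563,10,0,0,-1.117,0,397,-563,10,0,0,-1.117,0,397,-563,10,0,0,-1.117,0,397,-563,10,0,0,-1.117,0,397,-563,10,0,0,-1.117])

```text
time: 2.15
tcp_pos: [537.6, -18.3, 240.6]
tcp_rot: [0.472, 0.527, -0.471, 0.527]
contact_force: [-0.0, 1.6, 0.3]
opening: 85.1
```

```bash
python3 - <<'E'
from h import *
pose()
E
```

```text
t 2.15 tcp [537.6 -18.3 240.6] toolx [ 0.001  0.    -1.   ] tooly [0.994 0.11  0.001] F [-0.   1.6  0.3] open 85.1 q [-0.03  0.26  0.04  1.35  0.    1.43]
```

play_rows(rows=[0,36,-51,0,0,0,0,0,36,-51,0,0,0,0,0,36,-51,0,0,0,0])

```text
time: 2.52
tcp_pos: [573.3, -69.5, 240.1]
tcp_rot: [0.472, 0.527, -0.472, 0.526]
contact_force: [-0.1, 0.3, 0.3]
opening: 85.5
```

```bash
python3 - <<'E'
from h import *
pose(); p=eyes.camera("wrist"); save(p,"w1")
for l in ["nut_grip","nut_plate","channel_top","mark_mid"]:
    print(l,[(round(d["p"],2),[round(float(x),1) for x in d["point"]]) for d in eyes.pinpoint(p,l)])
E
```

```text
t 2.52 tcp [573.3 -69.5 240.1] toolx [-0.     0.001 -1.   ] tooly [ 0.994  0.11  -0.   ] F [-0.1  0.3  0.3] open 85.5 q [-0.12  0.33  0.13  1.38  0.    1.34]
nut_grip [(0.55, [544.9, -288.8, 91.8])]
nut_plate [(0.91, [544.6, -288.4, 47.9])]
channel_top [(0.77, [569.5, -23.3, 60.6])]
mark_mid []
```

View pics/w1.png

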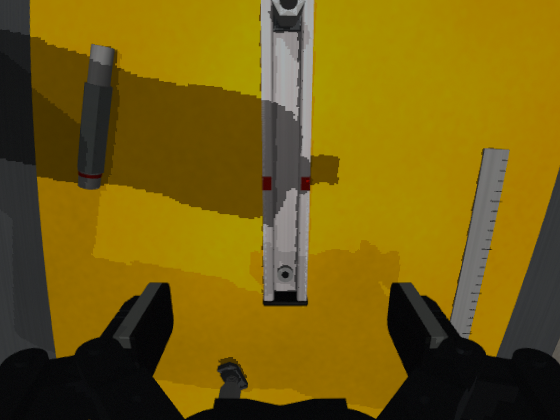

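```bash
python3 - <<'E'
from h import *
p=cv2.imread("pics/w1.png"); 
for r in (130,160,183,230,250):
    print(r,[tuple(int(v) for v in p[r,c]) for c in range(256,320)] if r==230 else "")
crop({"color":p},287,190,60,"w1c",6)
E
```

```text
130 
160 
183 
230 [(0, 147, 168), (0, 147, 168), (0, 147, 168), (0, 148, 169), (0, 147, 168), (0, 109, 132), (15, 86, 110), (140, 147, 149), (163, 161, 160), (150, 149, 152), (142, 143, 147), (142, 143, 147), (139, 140, 145), (137, 137, 142), (139, 139, 144), (131, 131, 136), (112, 113, 117), (79, 80, 82), (104, 105, 109), (120, 122, 126), (122, 122, 127), (135, 136, 141), (140, 141, 147), (139, 141, 146), (141, 142, 148), (141, 143, 148), (140, 143, 147), (140, 141, 147), (139, 140, 145), (142, 142, 148), (141, 142, 147), (138, 140, 143), (137, 138, 142), (138, 138, 144), (139, 140, 145), (138, 139, 143), (137, 138, 143), (140, 141, 146), (143, 144, 149), (143, 143, 150), (103, 103, 108), (63, 63, 66), (89, 90, 94), (115, 115, 119), (135, 135, 140), (142, 142, 147), (141, 141, 146), (140, 140, 146), (141, 141, 147), (148, 148, 151), (153, 154, 154), (160, 159, 158), (115, 147, 161), (27, 129, 166), (0, 135, 168), (0, 143, 170), (0, 142, 169), (0, 142, 169), (0, 141, 169), (0, 141, 169), (0, 140, 169), (0, 140, 169), (0, 140, 169), (0, 140, 169)]
250
```

View pics/w1c.png

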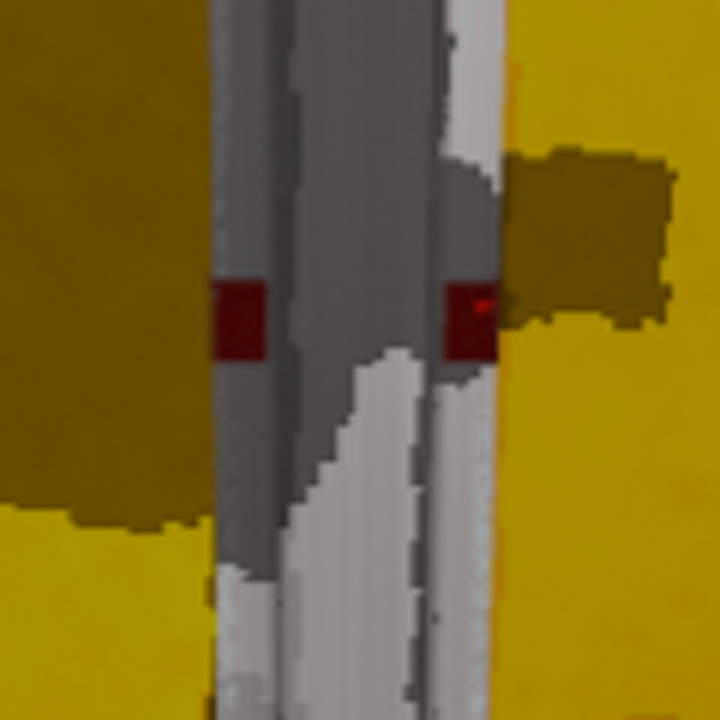

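```bash
cat >> h.py <<'E'
def chan(p,ztop,rows,ul=262,ur=311):
    im=p["color"].astype(int); b=im[:,:,0]; sat=im.max(2)-im[:,:,0]
    L=[];Rr=[]
    for r in rows:
        row=(im[r,:,2]-im[r,:,0])/(im[r,:,2]+8.)  # yellowness ~1 vs 0
        def edge(c,sgn):
            xs=np.arange(int(c)-9,int(c)+10); v=row[xs]
            i=[k for k in range(len(xs)-1) if (v[k]-.5)*(v[k+1]-.5)<0 and (v[k+1]-v[k])*sgn>0]
            if not i: return None
            k=min(i,key=lambda k:abs(xs[k]-c)); return xs[k]+(v[k]-.5)/(v[k]-v[k+1])
        a=edge(ul,-1); c=edge(ur,1)
        if a: L.append((a,r))
        if c: Rr.append((c,r))
    out=[]
    for E in (L,Rr):
        P=ray(p,E,ztop)[:,:2]; f=np.polyfit(P[:,1],P[:,0],1); res=P[:,0]-np.polyval(f,P[:,1])
        g=abs(res)<1.5*max(.3,np.median(abs(res))*1.5); f=np.polyfit(P[g,1],P[g,0],1); out.append(f); print("edge slope",f[0],"rms",res[g].std(),g.sum())
    return out
E
python3 - <<'E'
from h import *
p=eyes.camera("wrist")
for z in (60,62):
    L,Rr=chan(p,z,range(60,290,3))
    m=ray(p,[[286.25,183.5]],z)[0]; print(m)
    for y in (-30,-70,-110,-140): print(y,np.polyval(L,y),np.polyval(Rr,y),"w",np.polyval(Rr,y)-np.polyval(L,y))
E
```

```text
edge slope -0.10815371915098904 rms 0.17616599383454817 73
edge slope -0.10813504069125372 rms 0.095294890580126 71
[578.85265532 -65.0170685   60.        ]
-30 553.3545408277973 595.1806843308252 w 41.82614350302788
-70 557.6806895938369 599.5060859584754 w 41.82539636463855
-110 562.0068383598764 603.8314875861256 w 41.82464922624922
-140 565.2514499344061 607.0755388068632 w 41.82408887245708
edge slope -0.10815371915098818 rms 0.17507521910393478 73
edge slope -0.10813504069124975 rms 0.0947048490156752 71
[578.76135336 -64.55601766  62.        ]
-30 553.4475314895703 595.014693658713 w 41.56716216914265
-70 557.7736802556099 599.3400952863631 w 41.566415030753205
-110 562.0998290216494 603.665496914013 w 41.56566789236365
-140 565.344440596179 606.9095481347505 w 41.56510753857151
```

play_rows(rows=[0,-28,-220,-40,0,0,0,0,-28,-220,-40,0,0,0,0,-28,-220,-40,0,0,0,0,-28,-220,-40,0,0,0,0,-28,-220,-40,0,0,0])

```text
time: 3.45
tcp_pos: [544.5, -290.1, 200.4]
tcp_rot: [0.472, 0.527, -0.472, 0.527]
contact_force: [0.7, 0.1, -0.4]
opening: 85.5
```

```bash
python3 - <<'E'
from h import *
pose(); p=eyes.camera("wrist"); save(p,"w2"); crop(p,280,240,70,"w2c",5)
for l in ["nut_grip","nut_plate"]:
    print(l,[(round(d["p"],2),[round(float(x),1) for x in d["point"]]) for d in eyes.pinpoint(p,l)])
E
```

```text
t 3.45 tcp [ 544.5 -290.1  200.4] toolx [ 0.  0. -1.] tooly [0.994 0.109 0.   ] F [ 0.7  0.1 -0.4] open 85.5 q [-0.49  0.41  0.16  1.32  0.    0.97]
nut_grip [(0.56, [543.7, -289.0, 92.4])]
nut_plate [(0.93, [541.5, -290.9, 50.6])]
```

View pics/w2.png

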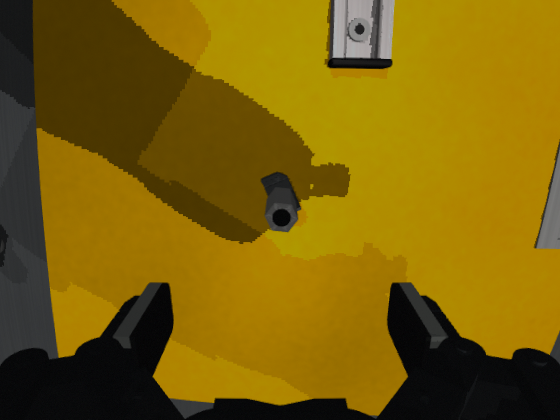

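View pics/w2c.png

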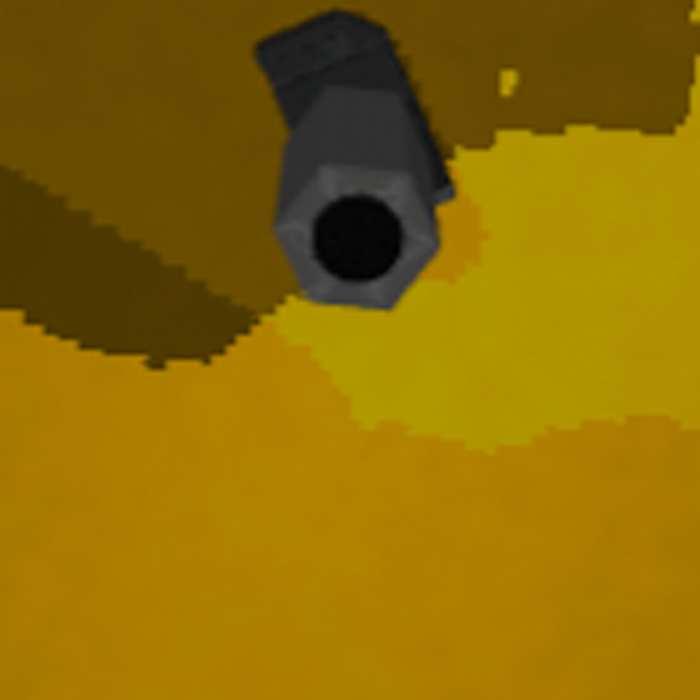

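```bash
python3 - <<'E'
from h import *
p=eyes.camera("wrist")
V=np.array([(318,168),(403,173),(438,240),(388,308),(312,300),(275,228)])/5.+[210,170]
for z in (110,113):
    P=ray(p,V,z)[:,:2]; print(z,"centre",P.mean(0),"hole",ray(p,[[358/5+210,238/5+170]],z)[0][:2],"r",np.linalg.norm(P-P.mean(0),axis=1).round(1))
    d=np.roll(P,-1,0)-P; a=np.degrees(np.arctan2(d[:,1],d[:,0]))%60; print("edge angles mod60",a.round(1))
E_=np.array([(455,192),(388,36),(258,48),(285,125)])/5.+[210,170]
Q=ray(p,E_,56)[:,:2]; print(Q.round(1)); d=Q[1]-Q[0]; print("long side",np.degrees(np.arctan2(d[1],d[0]))%180,np.linalg.norm(d))
s=eyes.camera("scene");t=eyes.camera("top")
save(s,"s2");save(t,"t2")
crop(s,197,183,30,"s2c",10);crop(t,371,211,30,"t2c",10)
E
```

```text
110 centre [ 546.41963599 -286.09997815] hole [ 546.74000429 -286.24553819] r [10.5 10.5 10.7 10.8 10.5 10.5]
edge angles mod60 [2.9 3.5 2.1 0.  2.  1.7]
113 centre [ 546.28934305 -285.11707102] hole [ 546.60559311 -285.26075993] r [10.3 10.4 10.6 10.6 10.3 10.4]
edge angles mod60 [2.9 3.5 2.1 0.  2.  1.7]
[[ 563.6 -294.6]
 [ 550.  -270.7]
 [ 530.2 -274.9]
 [ 535.6 -286.7]]
long side 119.62750367939196 27.446196471772513
```

View pics/t2c.png

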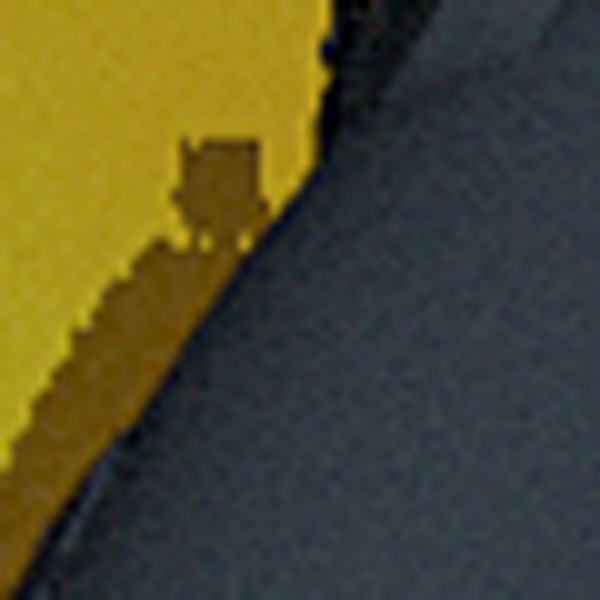

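play_rows(rows=[0,1.5,3,-20,0,0,0.15,0,1.5,3,-45,0,0,0.3,0,1.5,3,-70,0,0,0.44,0,1.5,3,-100,0,0,0.44,0,1.5,3,-125,0,0,0.44,0,1.5,3,-125,0,0,0.44])

```text
time: 4.5
tcp_pos: [546.4, -282.5, 75.2]
tcp_rot: [0.344, 0.619, -0.343, 0.617]
contact_force: [0.7, -0.2, 0.3]
opening: 85.6
```

```bash
python3 - <<'E'
from h import *
pose(); p=eyes.camera("wrist"); save(p,"w3")
for l in ["nut_grip","nut_plate"]:
    print(l,[(round(d["p"],2),[round(float(x),1) for x in d["point"]]) for d in eyes.pinpoint(p,l)])
E
```

```text
t 4.5 tcp [ 546.4 -282.5   75.2] toolx [-0.001  0.002 -1.   ] tooly [0.85  0.527 0.   ] F [ 0.7 -0.2  0.3] open 85.6 q [-0.48  0.48 -0.06  1.03  0.    0.54]
nut_grip [(0.76, [545.7, -287.1, 89.7])]
nut_plate [(0.63, [545.7, -286.6, 51.9])]
```

View pics/w3.png

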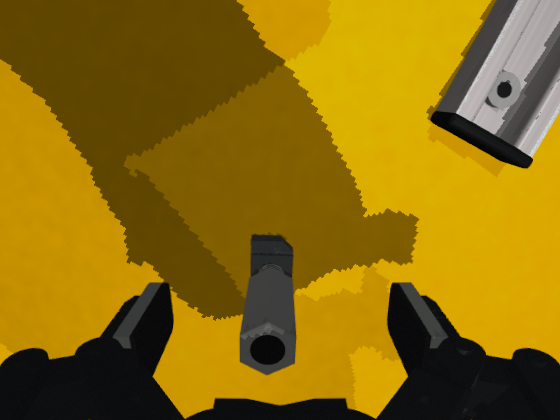

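```bash
python3 - <<'E'
from h import *
o=pose(); p=eyes.camera("wrist")
T=R.from_quat(o["tcp_rot"]).as_matrix()
V=np.array([[267.5,347.5],[272.5,236],[241,333],[296,333]])
for z in (111,):
    P=ray(p,V,z); print(P.round(1)); print(((P-o["tcp_pos"])@T).round(1))
P=ray(p,[[252,255],[293,255],[250.5,238]],56); print(((P-o["tcp_pos"])@T).round(1))
print(proj(p,[[546.4,-282.5,75.2],[546.4,-282.5,111]]))
save(p,"w3b"); crop(p,270,300,70,"w3c",8)
E
```

```text
t 4.65 tcp [ 548.1 -283.9   77.9] toolx [ 0.003 -0.    -1.   ] tooly [0.85  0.527 0.003] F [-0.   0.7 -0.3] open 85.2 q [-0.48  0.48 -0.06  1.03  0.    0.54]
[[ 547.  -290.5  111. ]
 [ 527.  -254.4  111. ]
 [ 536.3 -290.1  111. ]
 [ 552.2 -280.3  111. ]]
[[-33.1  -4.3   5.1]
 [-33.2  -2.3 -36.2]
 [-33.1 -13.2  -0.9]
 [-33.1   5.4  -0.9]]
[[ 21.9 -13.1  -5.3]
 [ 21.9   6.2  -5.3]
 [ 21.8 -13.6 -13.9]]
[[278.15916403 280.26612064]
 [278.14871918 330.12837138]]
```

View pics/w3c.png

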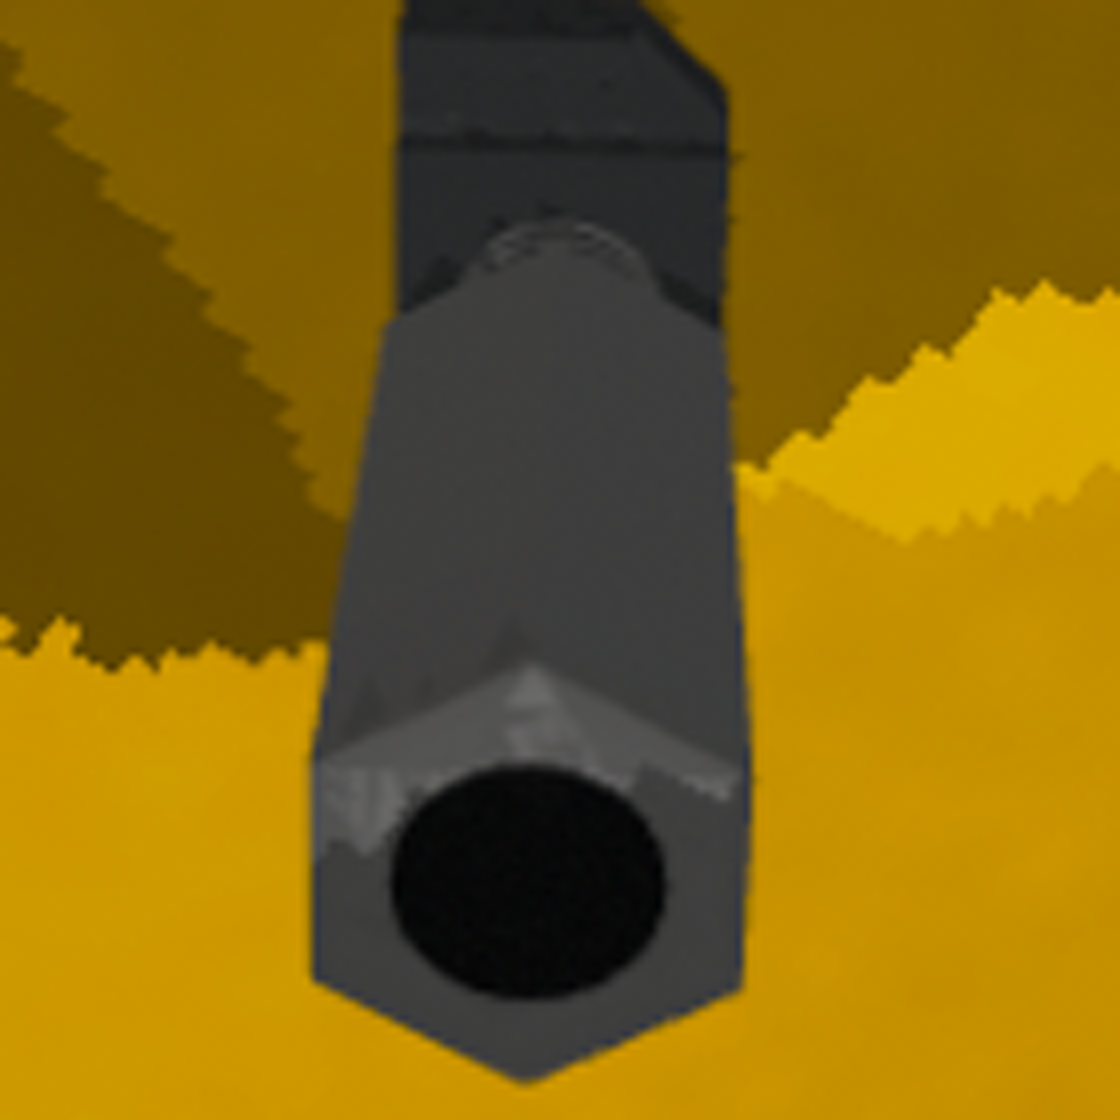

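```bash
python3 - <<'E'
from h import *
for i in range(5):
    o=monitor.get_obs(); p=eyes.camera("wrist"); M=R.from_rotvec(np.ravel(p["rvec"])).as_matrix(); c=-M.T@np.ravel(p["tvec"]); print(o["tcp_pos"].round(2),c.round(2),o["contact_force"].round(2))
E
```

```text
[ 548.19 -284.1    78.04] [ 506.27 -217.61  219.83] [ 0.16 -0.09 -0.04]
[ 548.09 -284.2    77.96] [ 506.22 -217.7   219.77] [-0.14 -0.16 -0.17]
[ 547.95 -284.23   77.82] [ 506.12 -217.74  219.63] [-0.85  0.   -0.22]
[ 547.83 -284.26   77.62] [ 506.01 -217.75  219.44] [ 0.22 -0.04 -0.1 ]
[ 547.67 -284.22   77.38] [ 505.9  -217.76  219.25] [ 0.62 -0.02  0.58]
```

play_rows(rows=[0,-1.3,-5.5,-1.5,0,0,0,0,-1.3,-5.5,-1.5,0,0,0,0,-1.3,-5.5,-1.5,0,0,0,0,-1.3,-5.5,-1.5,0,0,0,0,-1.3,-5.5,-1.5,0,0,0])

```text
time: 5.58
tcp_pos: [546.3, -289.6, 75.7]
tcp_rot: [0.345, 0.617, -0.344, 0.618]
contact_force: [0.8, 0.0, -0.3]
opening: 85.2
```

```bash
python3 - <<'E'
from h import *
o=pose(); p=eyes.camera("wrist"); pose()
save(p,"w4"); crop(p,280,300,70,"w4c",8)
E
```

```text
t 5.58 tcp [ 546.3 -289.6   75.7] toolx [ 0.002  0.    -1.   ] tooly [0.85  0.526 0.002] F [ 0.8  0.  -0.3] open 85.2 q [-0.49  0.48 -0.06  1.03  0.    0.53]
t 5.62 tcp [ 546.3 -289.6   75.7] toolx [ 0.002  0.    -1.   ] tooly [0.85  0.526 0.002] F [-0.1 -0.5  0.1] open 85.8 q [-0.49  0.48 -0.06  1.03  0.    0.53]
```

View pics/w4.png

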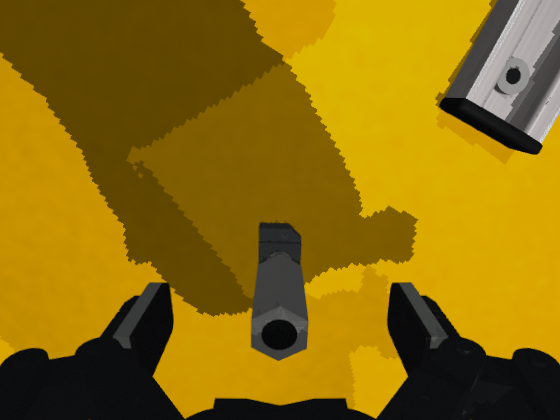

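play_rows(rows=[1,0,0,0,0,0,0,1,0,0,0,0,0,0,1,0,0,0,0,0,0,1,0,0,0,0,0,0,1,0,0,0,0,0,0,1,0,0,0,0,0,0], grip_force=60)

```text
time: 6.38
tcp_pos: [546.3, -289.6, 75.7]
tcp_rot: [0.345, 0.617, -0.344, 0.618]
contact_force: [-0.3, -0.2, 0.5]
opening: 18.4
```

```bash
python3 - <<'E'
from h import *
o=pose(); p=eyes.camera("wrist"); pose()
save(p,"w5")
E
```

```text
t 6.38 tcp [ 546.3 -289.6   75.7] toolx [ 0.002  0.    -1.   ] tooly [0.85  0.526 0.002] F [-0.3 -0.2  0.5] open 18.4 q [-0.49  0.48 -0.06  1.03  0.    0.53]
t 6.42 tcp [ 546.2 -289.6   75.7] toolx [ 0.002  0.    -1.   ] tooly [0.85  0.526 0.002] F [0.3 0.6 0.9] open 18.1 q [-0.49  0.48 -0.06  1.03  0.    0.53]
```

View pics/w5.png

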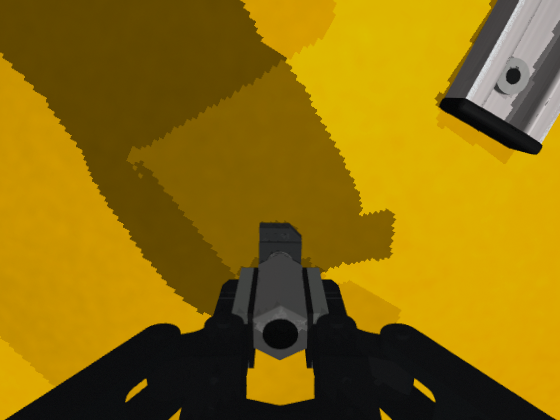

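play_rows(rows=[1,0,0,20,0,0,0,1,0,0,55,0,0,0,1,8,55,55,0,0,-0.1,1,16,110,55,0,0,-0.2,1,24,165,55,0,0,-0.3,1,30,205,55,0,0,-0.4,1,32.5,225,55,0,0,-0.447,1,32.5,225,55,0,0,-0.447,1,32.5,225,55,0,0,-0.447,1,32.5,225,55,0,0,-0.447])

```text
time: 7.68
tcp_pos: [578.6, -65.5, 130.6]
tcp_rot: [0.473, 0.525, -0.472, 0.527]
contact_force: [0.7, 0.7, -1.7]
opening: 17.8
```

```bash
python3 - <<'E'
from h import *
o=pose(); 
for i in range(6): p=eyes.camera("wrist")
pose()
save(p,"w6"); crop(p,280,250,70,"w6c",8)
E
```

```text
t 7.67 tcp [578.6 -65.5 130.6] toolx [ 0.002 -0.001 -1.   ] tooly [0.994 0.106 0.002] F [ 0.7  0.7 -1.7] open 17.8 q [-0.11  0.38 -0.07  1.12 -0.    1.35]
t 7.97 tcp [578.7 -65.  130.7] toolx [ 0.002 -0.001 -1.   ] tooly [0.994 0.106 0.002] F [-0.3 -0.9 -2.1] open 18.1 q [-0.11  0.38 -0.07  1.12 -0.    1.35]
```

View pics/w6.png

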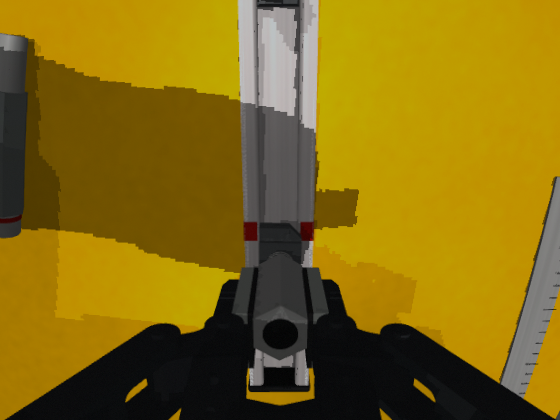

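View pics/w6c.png

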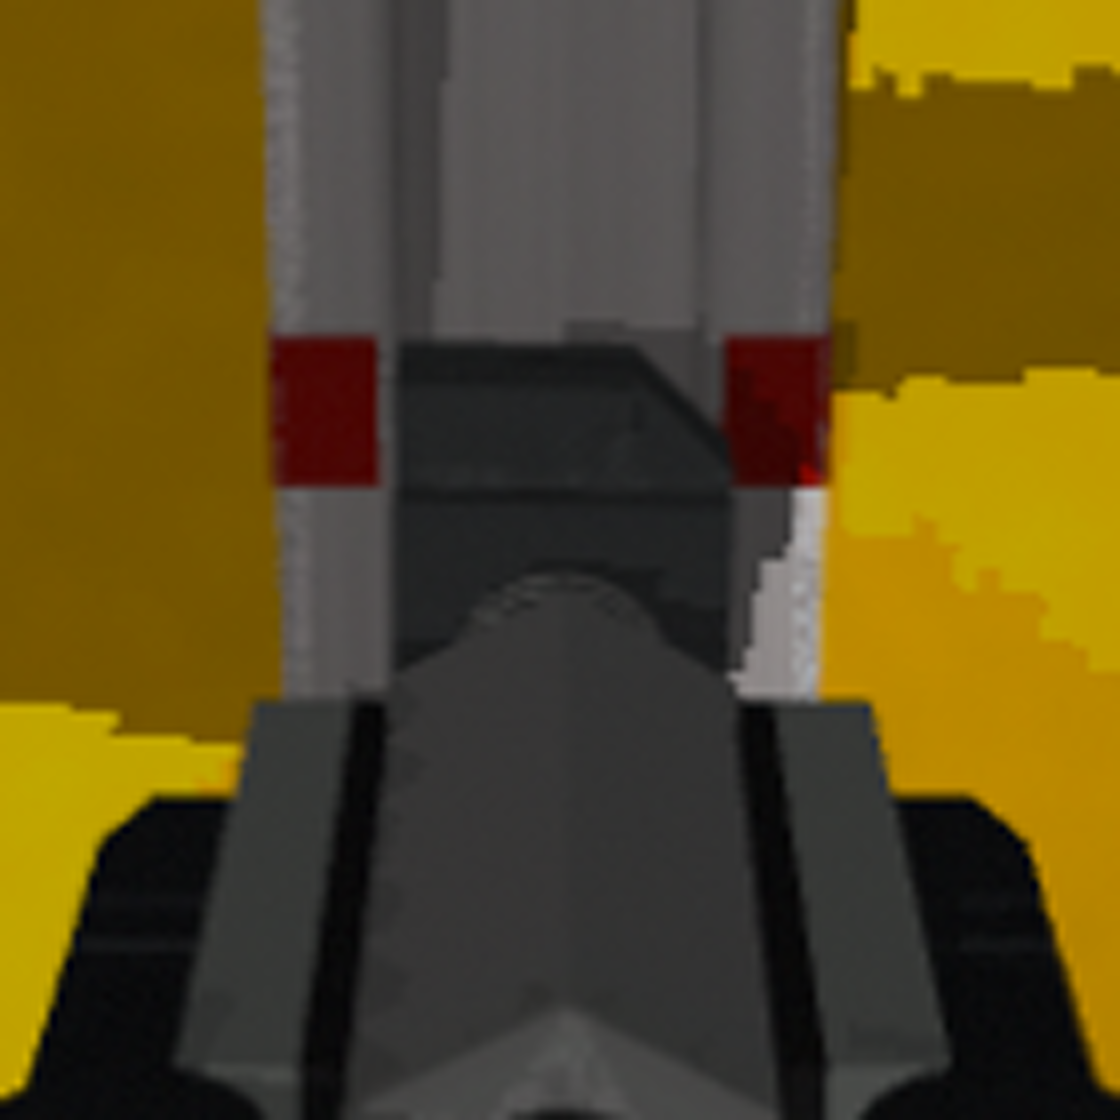

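```bash
python3 - <<'E'
from h import *
o=pose(); p=eyes.camera("wrist")
T=R.from_quat(o["tcp_rot"]).as_matrix()
P=ray(p,[[270,180+380/8],[210+395/8,180+480/8],[210+733/8,180+480/8]],130.7-15.7); print("plate top",((P-o["tcp_pos"])@T).round(1))
L,Rr=chan(p,62,range(110,260,3),243,315)
y=-66
print(np.polyval(L,y),np.polyval(Rr,y),(np.polyval(L,y)+np.polyval(Rr,y))/2)
m=ray(p,[[210+276/8,180+411/8],[210+827/8,180+411/8]],62); print(m.round(1),((m-o["tcp_pos"])@T).round(2))
E
```

```text
t 7.97 tcp [578.7 -65.  130.7] toolx [ 0.002 -0.001 -1.   ] tooly [0.994 0.106 0.002] F [-0.3 -0.9 -2.1] open 18.1 q [-0.11  0.38 -0.07  1.12 -0.    1.35]
plate top [[ 15.7  -4.3 -21.3]
 [ 15.7  -9.1 -15.4]
 [ 15.7   9.8 -15.4]]
edge slope -0.10852324824716197 rms 0.06534708228658971 43
edge slope -0.10883517143329961 rms 0.10805346875923198 44
557.4427065260803 598.7945544478612 578.1186304869707
[[558.1 -67.5  62. ]
 [598.7 -63.2  62. ]] [[ 68.65 -20.9    0.2 ]
 [ 68.74  19.98   0.25]]
```

```bash
python3 - <<'E'
from h import *
p=eyes.camera("wrist"); save(p,"w7")
a=p["color"][205:275,240:320]; b=p["color"][300:370,240:320]
cv2.imwrite("pics/w7a.png",np.hstack([cv2.resize(a,None,fx=5,fy=5,interpolation=cv2.INTER_CUBIC),cv2.resize(b,None,fx=5,fy=5,interpolation=cv2.INTER_CUBIC)])*2)
E
```

```text
(no output)
```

View pics/w7a.png

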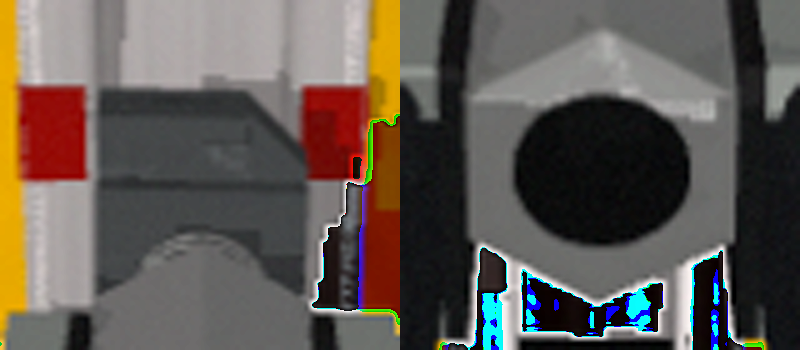

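play_rows(rows=[1,-0.8,0,-15,0,0,0,1,-0.8,0,-30,0,0,0,1,-0.8,0,-30,0,0,0,1,-0.8,0,-30,0,0,0,1,-0.8,0,-30,0,0,0])

```text
time: 8.7
tcp_pos: [578.3, -64.8, 101.1]
tcp_rot: [0.473, 0.525, -0.472, 0.527]
contact_force: [-0.0, -0.4, -1.8]
opening: 18.0
```

```bash
python3 - <<'E'
from h import *
o=pose(); p=eyes.camera("wrist"); save(p,"w8"); crop(p,280,240,55,"w8c",9)
T=R.from_quat(o["tcp_rot"]).as_matrix()
L,Rr=chan(p,62,range(60,240,3),237,320)
E
```

```text
t 8.7 tcp [578.3 -64.8 101.1] toolx [ 0.003 -0.001 -1.   ] tooly [0.994 0.107 0.003] F [-0.  -0.4 -1.8] open 18.0 q [-0.11  0.4  -0.12  1.05 -0.    1.35]
edge slope -0.1083502846846928 rms 0.0655932941285302 60
edge slope -0.10925847672565303 rms 0.07087504987568856 60
```

View pics/w8c.png

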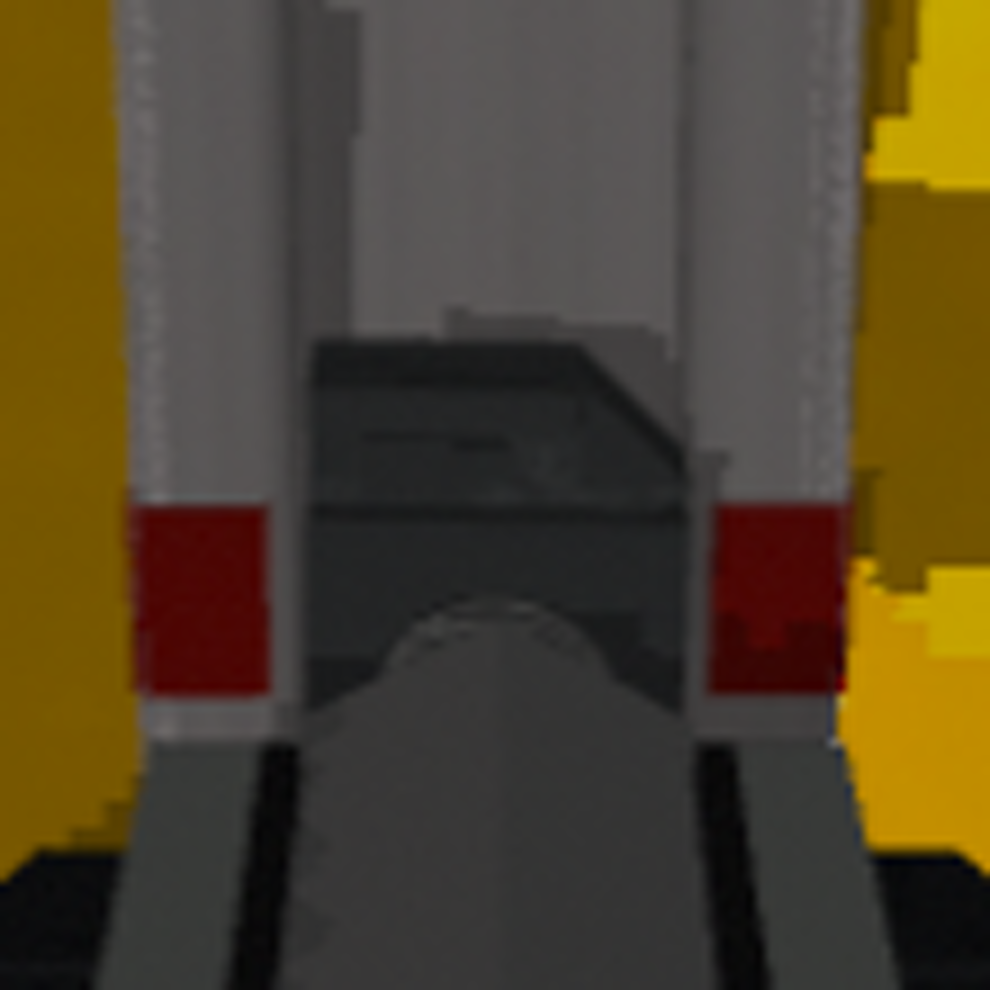

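play_rows(rows=[1,-0.5,0,-5,0,0,0,1,-0.5,0,-9,0,0,0,1,-0.5,0,-11,0,0,0,1,-0.5,0,-12,0,0,0,1,-0.5,0,-12,0,0,0,1,-0.5,0,-12,0,0,0])

```text
time: 9.5
tcp_pos: [577.8, -64.8, 89.2]
tcp_rot: [0.473, 0.525, -0.472, 0.527]
contact_force: [0.6, -0.1, -1.1]
opening: 18.2
```

```bash
python3 - <<'E'
from h import *
o=pose(); p=eyes.camera("wrist"); save(p,"w9"); crop(p,280,240,55,"w9c",9)
E
```

```text
t 9.5 tcp [577.8 -64.8  89.2] toolx [ 0.003 -0.001 -1.   ] tooly [0.994 0.107 0.003] F [ 0.6 -0.1 -1.1] open 18.2 q [-0.11  0.41 -0.14  1.02 -0.    1.35]
```

View pics/w9c.png

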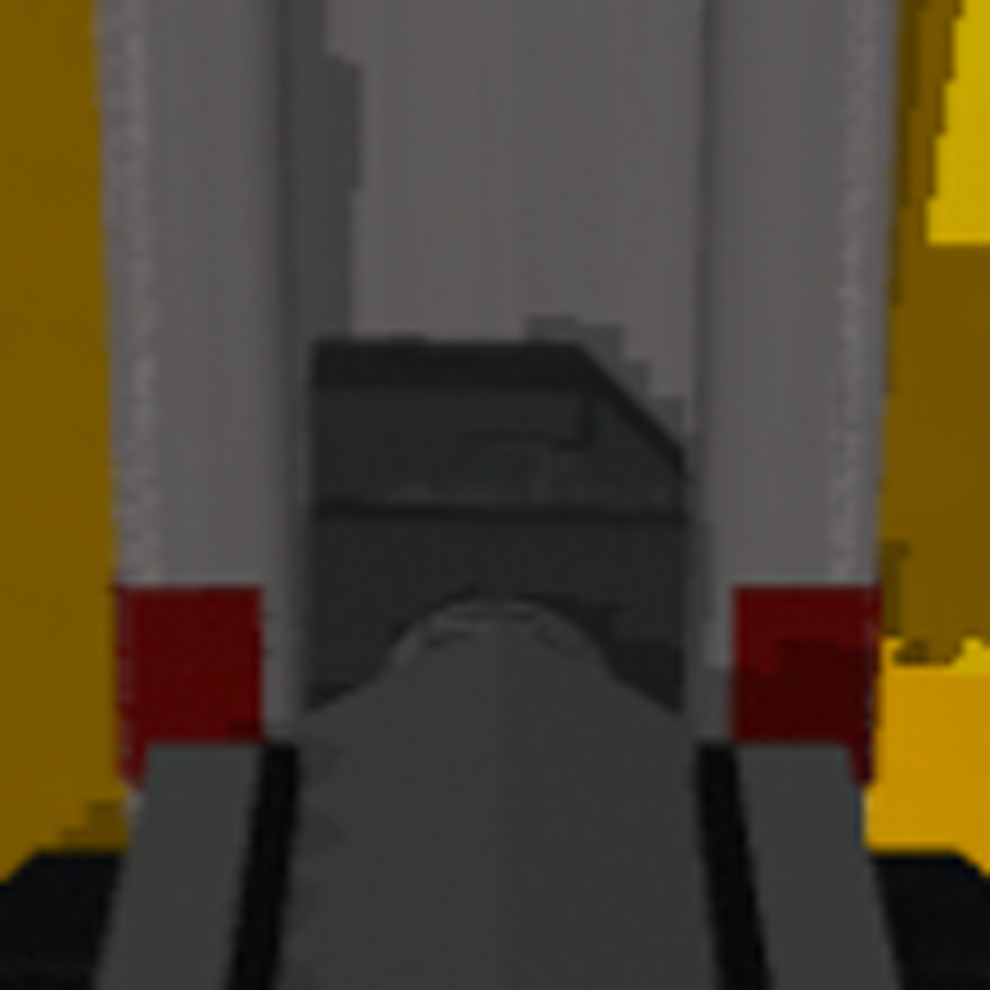

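play_rows(rows=[1,0.3,-3,0,0,0,0,1,0.3,-3,-2,0,0,0,1,0.3,-3,-4,0,0,0,1,0.3,-3,-6,0,0,0,1,0.3,-3,-8,0,0,0,1,0.3,-3,-8,0,0,0,1,0.3,-3,-8,0,0,0])

```text
time: 10.42
tcp_pos: [578.2, -67.8, 81.3]
tcp_rot: [0.473, 0.525, -0.472, 0.527]
contact_force: [0.4, 0.1, -1.1]
opening: 18.3
```

```bash
python3 - <<'E'
from h import *
o=pose(); p=eyes.camera("wrist"); save(p,"w10"); crop(p,280,240,55,"w10c",9); pose()
E
```

```text
t 10.43 tcp [578.2 -67.8  81.3] toolx [ 0.003 -0.001 -1.   ] tooly [0.994 0.107 0.003] F [ 0.4  0.1 -1.1] open 18.3 q [-0.12  0.42 -0.15  1.   -0.    1.35]
t 10.47 tcp [578.2 -67.8  81.3] toolx [ 0.003 -0.001 -1.   ] tooly [0.994 0.107 0.003] F [ 0.1  0.2 -0.9] open 17.9 q [-0.12  0.42 -0.15  1.   -0.    1.35]
```

View pics/w10c.png

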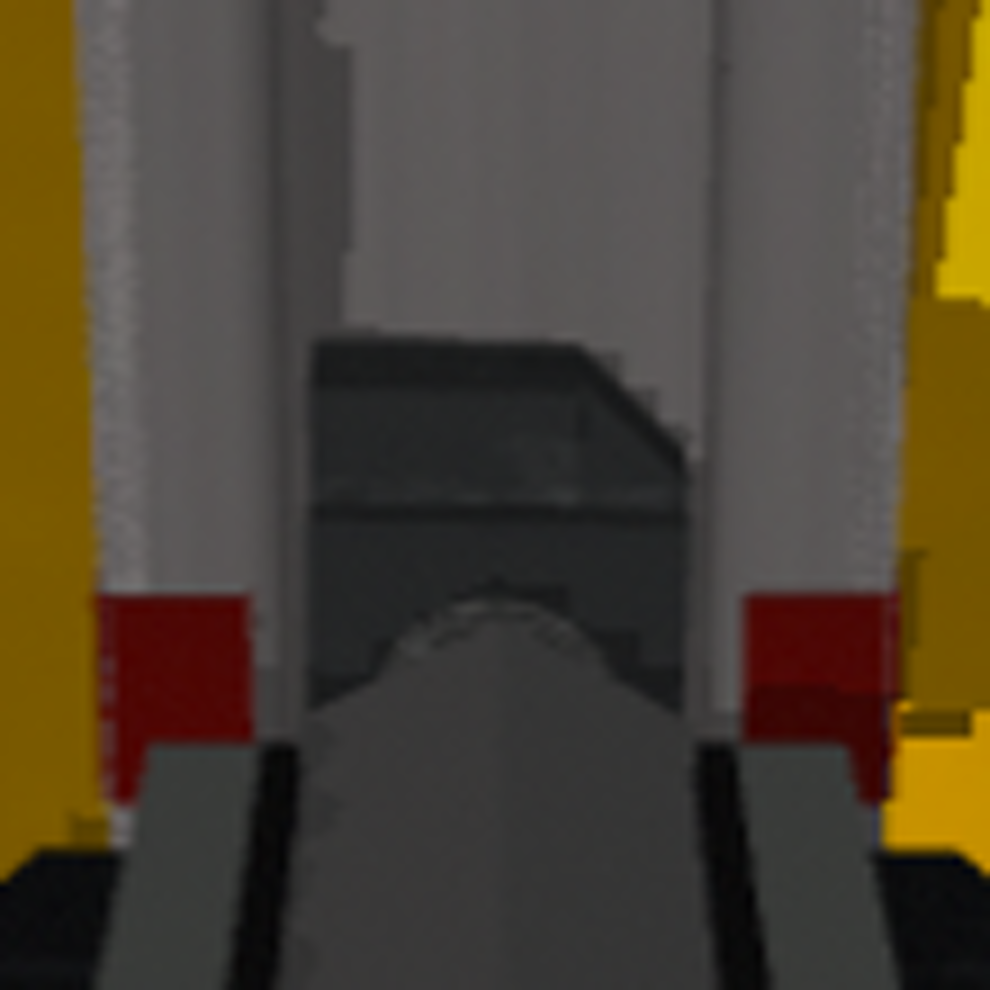

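play_rows(rows=[1,0,0,-1,0,0,0,1,0,0,-2,0,0,0,1,0,0,-3,0,0,0,1,0,0,-3,0,0,0,1,0,0,-3,0,0,0])

```text
time: 11.1
tcp_pos: [578.2, -67.8, 78.4]
tcp_rot: [0.473, 0.525, -0.472, 0.527]
contact_force: [-1.1, 0.3, 0.0]
opening: 18.1
```

```bash
cat >> h.py <<'E'
def feel(n=8):
    a=[]
    for i in range(n):
        o=monitor.get_obs(); a.append(np.r_[o["contact_force"],o["ft_torque"],o["tcp_pos"]]); eyes.camera("top")
    print("t",round(o["time"],2),"F",np.mean(a,0)[:3].round(2),"M",np.mean(a,0)[3:6].round(3),"tcp",np.mean(a,0)[6:].round(2), "rot",R.from_quat(o["tcp_rot"]).as_matrix()[:,1].round(3),"q6",o["joint_pos"][5].round(3))
E
python3 -c "
from h import *
feel()"
```

```text
t 11.45 F [-0.76  0.39  0.1 ] M [0.01  0.1   0.001] tcp [578.22 -67.82  78.38] rot [0.994 0.107 0.003] q6 1.347
```

play_rows(rows=[1,0,0,-1,0,0,0,1,0,0,-2,0,0,0,1,0,0,-2.5,0,0,0,1,0,0,-2.5,0,0,0,1,0,0,-2.5,0,0,0])

```text
time: 12.12
tcp_pos: [578.2, -67.8, 76.2]
tcp_rot: [0.473, 0.525, -0.472, 0.527]
contact_force: [-2.6, -0.3, 6.9]
opening: 18.1
```

```bash
python3 -c "
from h import *
feel()"
```

```text
t 12.47 F [-2.57  0.14  6.27] M [0.036 0.558 0.002] tcp [578.25 -67.84  76.26] rot [0.994 0.107 0.004] q6 1.347
```

play_rows(rows=[1,-0.4,0,0,0,0,0,1,-0.4,0,0,0,0,0,1,-0.4,0,0,0,0,0])

```text
time: 12.9
tcp_pos: [578.2, -67.9, 76.6]
tcp_rot: [0.473, 0.524, -0.472, 0.527]
contact_force: [-1.0, 0.6, 5.1]
opening: 18.4
```

```bash
python3 -c "
from h import *
feel()"
```

```text
t 13.25 F [-1.26  0.38  5.09] M [0.08  0.233 0.007] tcp [578.2  -67.86  76.6 ] rot [0.994 0.107 0.005] q6 1.347
```

play_rows(rows=[1,-0.6,0,-0.5,0,0,0,1,-0.6,0,-0.5,0,0,0,1,-0.6,0,-0.5,0,0,0])

```text
time: 13.68
tcp_pos: [578.1, -67.8, 76.5]
tcp_rot: [0.474, 0.524, -0.471, 0.528]
contact_force: [-0.5, 0.8, 6.1]
opening: 18.3
```

```bash
python3 -c "
from h import *
feel(5)
p=eyes.camera('wrist');save(p,'w11');crop(p,280,240,55,'w11c',9)"
```

```text
t 13.88 F [-0.24  0.45  5.76] M [ 0.086  0.152 -0.029] tcp [578.15 -67.84  76.5 ] rot [0.994 0.107 0.006] q6 1.347
```

View pics/w11c.png

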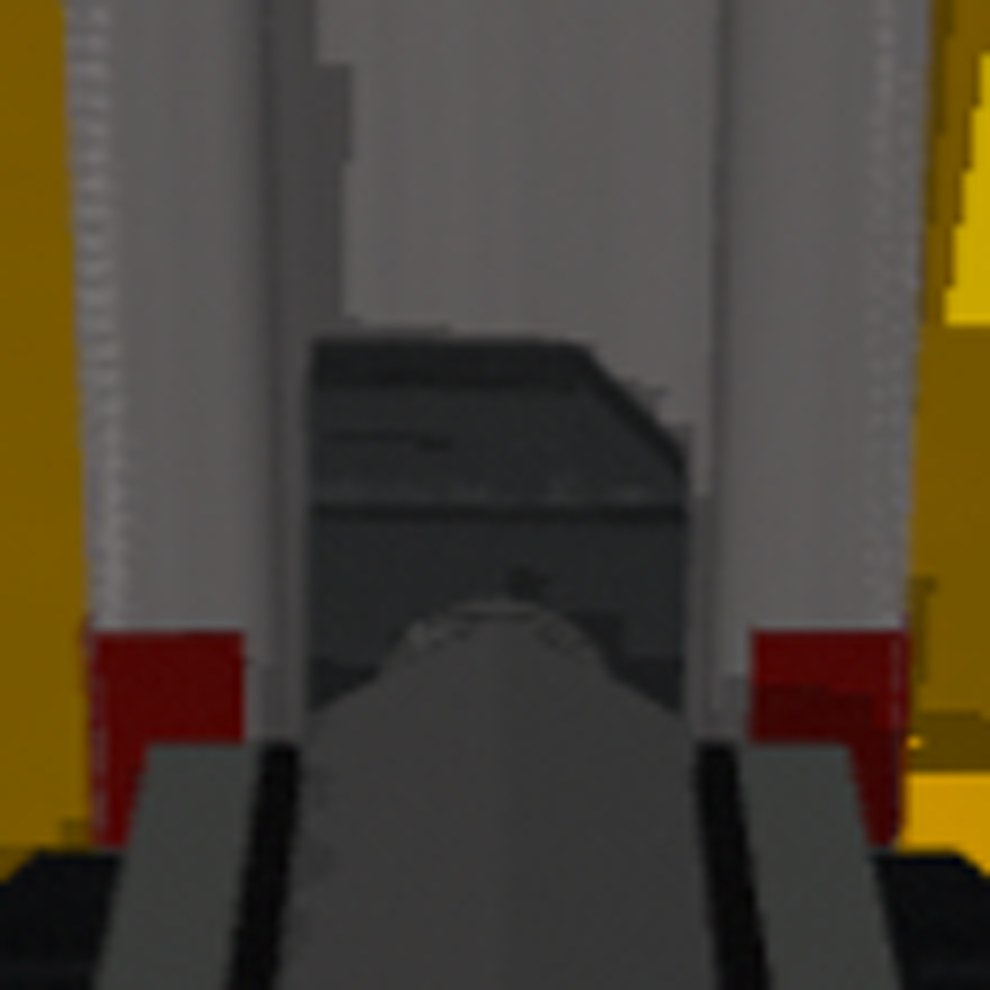

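play_rows(rows=[1,-0.6,0,-0.6,0,0.003,0,1,-0.7,0,-1.2,0,0.005,0,1,-0.8,0,-1.8,0,0.007,0,1,-0.9,0,-2.4,0,0.008,0,1,-0.9,0,-2.4,0,0.008,0,1,-0.9,0,-2.4,0,0.008,0])

```text
time: 14.72
tcp_pos: [578.3, -67.8, 75.1]
tcp_rot: [0.472, 0.526, -0.473, 0.526]
contact_force: [-0.8, 1.5, 10.5]
opening: 18.2
```

```bash
python3 -c "
from h import *
feel(5)"
```

```text
t 14.93 F [-0.61  0.88  9.99] M [0.158 0.119 0.026] tcp [578.32 -67.84  75.13] rot [0.994 0.107 0.   ] q6 1.348
```

```bash
python3 - <<'E'
from h import *
def c(n,u,v,h=30,s=8):
    im=cv2.imread(f"pics/{n}.png"); a=im[v-h:v+h,u-h:u+h]
    return cv2.resize(a,(390,390),interpolation=cv2.INTER_CUBIC)
cv2.imwrite("pics/m1.png",np.hstack([c("w1",285,285),c("w2",360,45)]))
cv2.imwrite("pics/m2.png",np.hstack([c("w4",485,120,50),c("w4",280,320,45)]))
E
```

```text
(no output)
```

View pics/m1.png

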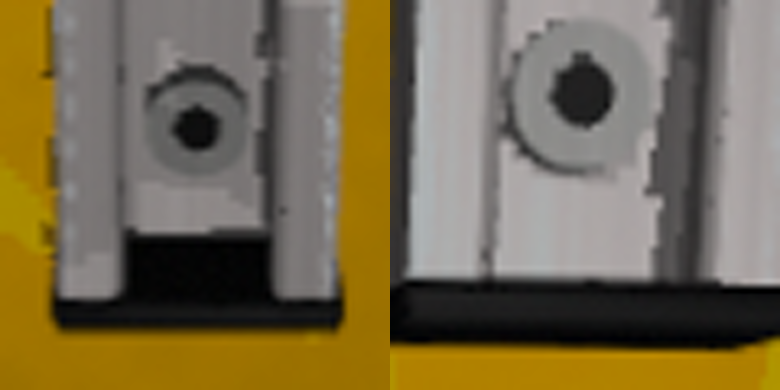

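View pics/m2.png

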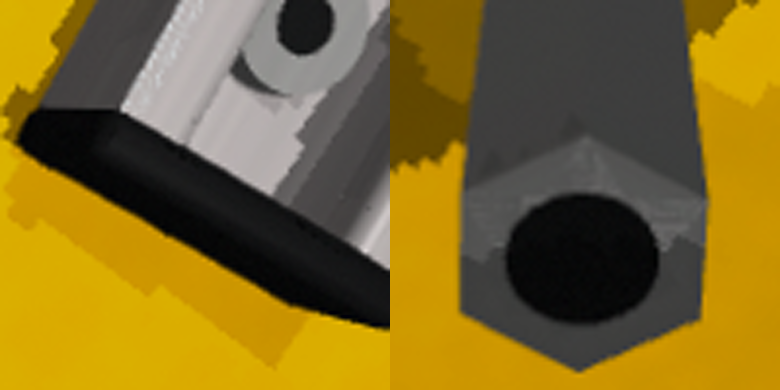

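```bash
python3 - <<'E'
from h import *
from scipy.optimize import least_squares
p=eyes.camera("wrist"); o=monitor.get_obs()
M=R.from_rotvec(np.ravel(p["rvec"])).as_matrix(); C=-M.T@np.ravel(p["tvec"]); T=R.from_quat(o["tcp_rot"]).as_matrix()
c0=np.array([-141.989,-0.1615,-78.4337]); A0=np.array([[-1.519e-3,-.306127,.95199],[.999999,-2.75e-4,1.507e-3],[-2e-4,.95199,.306127]])
print("now",T.T@(C-o["tcp_pos"]),(T.T@M.T).round(4).tolist())
K=p["camera_matrix"];D=p["D"]
def tool(x,y): 
    x=np.array(x,float);x/=np.linalg.norm(x);y=np.array(y,float);y-=x*(x@y);y/=np.linalg.norm(y);return np.c_[x,y,np.cross(x,y)]
poses={"w1":([573.3,-69.5,240.1],tool([0,.001,-1],[.994,.110,0])),"w2":([544.5,-290.1,200.4],tool([0,0,-1],[.994,.109,0])),
"w4":([546.3,-289.6,75.7],tool([.002,0,-1],[.85,.526,.002])),"w6":([578.7,-65,130.7],tool([.002,-.001,-1],[.994,.106,.002])),"w9":([577.8,-64.8,89.2],tool([.003,-.001,-1],[.994,.107,.003]))}
obs=[("w1",0,285.0,274.7),("w2",0,359.5,29.2),("w4",0,513.5,76.4),
("w1",1,263.8,301.2),("w2",1,333.1,58.1),("w4",1,465.8,97.7),
("w2",2,281.6,217.6),("w4",2,279.4,334.6),
("w1",3,286.25,183.5),("w6",3,210+551.5/8,180+411/8),("w9",3,185+40+499.5/9,185+685/9)]
def f(x):
    c=c0+x[:3]; A=A0@R.from_rotvec(x[3:6]).as_matrix(); P=x[6:].reshape(-1,3); r=[]
    for n,i,u,v in obs:
        tp,T=poses[n]; q=A.T@(T.T@(P[i]-tp)-c)
        uv,_=cv2.projectPoints(q.reshape(1,1,3),np.zeros(3),np.zeros(3),K,D); r+=list((uv.ravel()-[u,v])/.6)
    return np.r_[r,x[:3]/2,x[3:6]/.008,(P[1][2]-62)/3,(P[2][2]-P[1][2]-50)/1.]
# nut top = shelf+11.05+60 ; channel top= shelf+21 => +50
x0=np.r_[np.zeros(6),[565,-185,43],[552,-190,62],[546,-287,112],[578,-65,62]]
s=least_squares(f,x0); print("corr",s.x[:6].round(4)); print(s.x[6:].reshape(-1,3).round(1)); print("res",(f(s.x)*.6)[:2*len(obs)].reshape(-1,2).round(2),f(s.x)[-8:].round(2))
cov=np.linalg.inv(s.jac.T@s.jac); print("sd",np.sqrt(np.diag(cov))[:6].round(3))
tp,T=poses["w4"]; print("nut top in tool at w4",T.T@(s.x[12:15]-tp), "sd nut",np.sqrt(np.diag(cov))[12:15])
E
```

```text
now [-141.96520661   -0.19111844  -78.21190621] [[-0.0011, -0.3046, 0.9525], [1.0, -0.0001, 0.0011], [-0.0002, 0.9525, 0.3046]]
corr [-0.4094 -0.3733 -0.0725  0.0009 -0.0023 -0.0009]
[[ 587.8 -160.4   47.3]
 [ 569.4 -183.8   61.1]
 [ 544.7 -288.5  111. ]
 [ 577.7  -66.1   60.1]]
res [[ 0.13  0.2 ]
 [ 0.28  0.23]
 [-0.11 -0.31]
 [-0.13 -0.13]
 [-0.21 -0.32]
 [ 0.05  0.29]
 [-0.05  0.  ]
 [ 0.03  0.01]
 [-0.05  0.04]
 [ 0.   -0.08]
 [ 0.03  0.04]] [-0.2  -0.19 -0.04  0.11 -0.29 -0.11 -0.31 -0.07]
sd [1.695 1.414 1.131 0.005 0.003 0.003]
nut top in tool at w4 [-35.31459925  -0.75635005  -1.70673656] sd nut [1.37399405 1.04284432 1.89464419]
```

```bash
python3 - <<'E'
from h import *
p=eyes.camera("wrist");K=p["camera_matrix"];D=p["D"]
c=np.array([-141.989,-0.1615,-78.4337]); A=np.array([[-1.519e-3,-.306127,.95199],[.999999,-2.75e-4,1.507e-3],[-2e-4,.95199,.306127]])
for lab,c_,A_ in (("nom",c,A),("corr",c+[-.41,-.37,-.07],A@R.from_rotvec([.0009,-.0023,-.0009]).as_matrix())):
    for nm,v,h,off in (("edge",227.7,19.7,-17.25),("line",242.0,19.7,-10),("hole",334.3,-36.3,0),("edge+1",227.7,20.7,-17.25),("hole+1",334.3,-35.3,0)):
        n=cv2.undistortPoints(np.array([[[279.8,v]]]),K,D)[0,0]; d=A_@np.r_[n,1]; q=c_+d*((h-c_[0])/d[0]); print(lab,nm,q.round(2),"d=",(q[2]-off).round(2))
E
```

```text
nom edge [ 19.7    0.07 -19.74] d= -2.49
nom line [ 19.7    0.07 -12.75] d= -2.75
nom hole [-3.63e+01 -1.00e-02 -2.62e+00] d= -2.62
nom edge+1 [ 20.7    0.07 -19.38] d= -2.13
nom hole+1 [-35.3  -0.   -1.9] d= -1.9
corr edge [ 19.7   -0.69 -19.83] d= -2.58
corr line [ 19.7   -0.69 -12.82] d= -2.82
corr hole [-36.3   -0.62  -2.54] d= -2.54
corr edge+1 [ 20.7   -0.69 -19.47] d= -2.22
corr hole+1 [-35.3   -0.63  -1.82] d= -1.82
```

play_rows(rows=[1,-0.7,0,-1.4,0,0.004,0,1,-0.8,0,-1.8,0,0.006,0,1,-0.9,0,-2.2,0,0.006,0,1,-0.9,0,-2.2,0,0.006,0,1,-0.9,0,-2.2,0,0.006,0])

```text
time: 15.7
tcp_pos: [578.5, -67.9, 74.2]
tcp_rot: [0.472, 0.526, -0.474, 0.526]
contact_force: [-2.0, 0.3, 12.3]
opening: 18.2
```

```bash
python3 -c "
from h import *
feel(5)"
```

```text
t 15.9 F [-1.52  0.64 12.26] M [ 0.159  0.37  -0.015] tcp [578.45 -67.86  74.21] rot [ 0.994  0.107 -0.003] q6 1.348
```

play_rows(rows=[1,-1.2,0,-1.4,0,0,0,1,-1.35,0,-1.5,0,0,0,1,-1.35,0,-1.5,0,0,0,1,-1.65,0,-1.5,0,0,-0.12,1,-1.95,0,-1.5,0,0,-0.25,1,-1.95,0,-1.5,0,0,-0.25,1,-1.95,0,-1.5,0,0,-0.25])

```text
time: 16.82
tcp_pos: [578.0, -67.9, 74.2]
tcp_rot: [-0.534, -0.463, 0.534, -0.463]
contact_force: [-0.2, 0.5, 12.5]
opening: 18.3
```

```bash
python3 -c "
from h import *
feel(4)
p=eyes.camera('wrist');save(p,'w12');crop(p,280,240,55,'w12c',9)"
```

```text
t 16.98 F [-0.15  0.3  12.84] M [ 0.136  0.1   -0.035] tcp [578.   -67.94  74.16] rot [ 0.99  -0.142  0.001] q6 1.597
```

View pics/w12c.png

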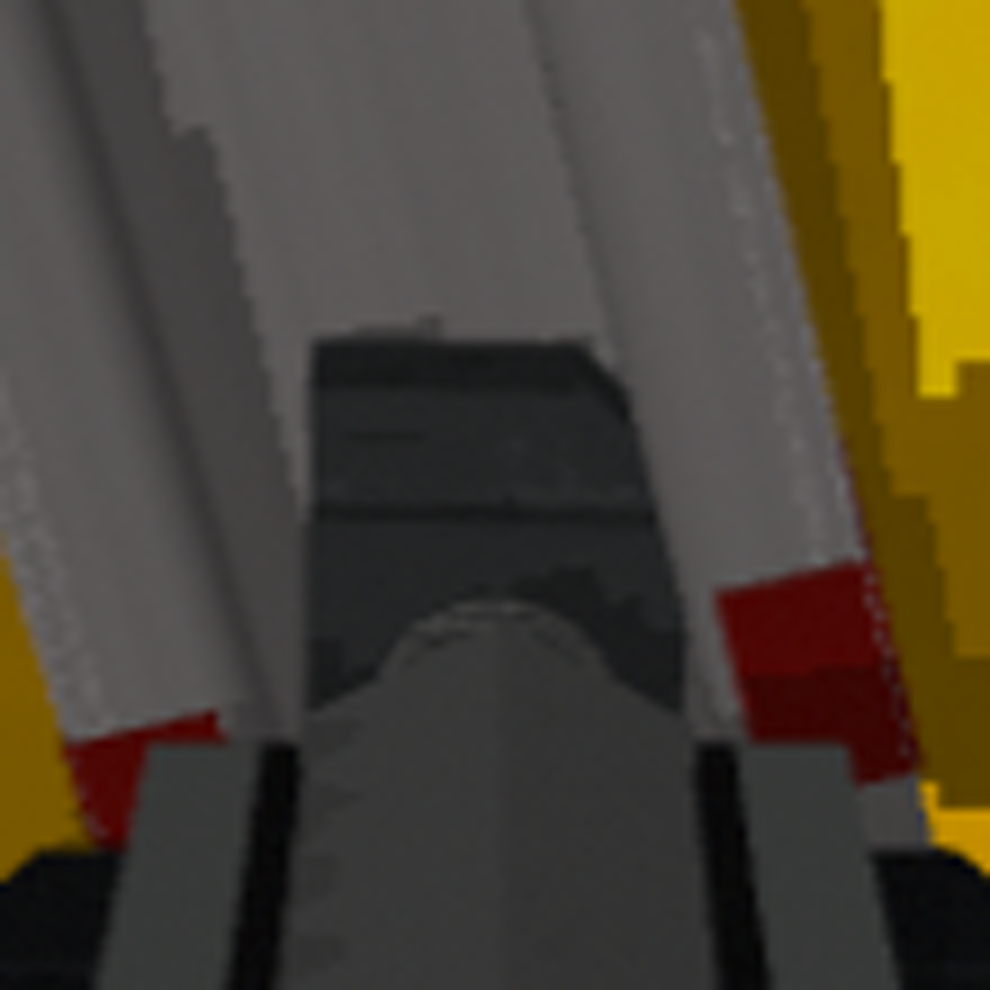

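play_rows(rows=[1,-2.2,0.1,-1.45,0,0.003,-0.15,1,-2.5,0.25,-1.45,0,0.003,-0.3,1,-2.5,0.25,-1.45,0,0.003,-0.3,1,-2.5,0.25,-1.45,0,0.003,-0.3])

```text
time: 17.58
tcp_pos: [577.4, -67.9, 74.3]
tcp_rot: [0.598, 0.377, -0.597, 0.378]
contact_force: [0.0, 0.9, 12.0]
opening: 18.0
```

```bash
python3 -c "
from h import *
feel(4)
p=eyes.camera('wrist');save(p,'w13')"
```

```text
t 17.73 F [ 0.5   0.26 11.46] M [ 0.026 -0.152 -0.044] tcp [577.36 -67.87  74.27] rot [ 0.903 -0.429  0.002] q6 1.897
```

View pics/w13.png

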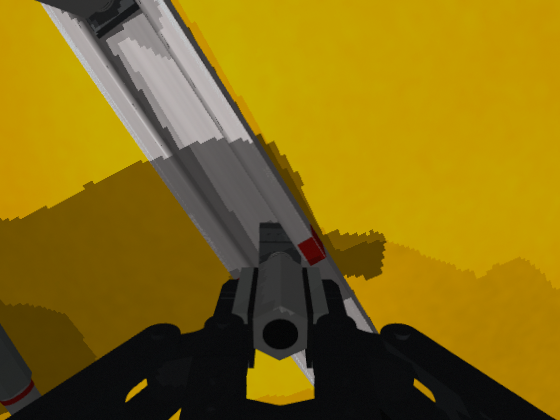

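play_rows(rows=[1,-2.4,0.3,-1.75,0,0.003,-0.1,1,-2.7,0.5,-1.85,0,0.003,-0.25,1,-2.7,0.5,-1.85,0,0.003,-0.25,1,-2.7,0.5,-1.85,0,0.003,-0.25])

```text
time: 18.32
tcp_pos: [576.8, -67.6, 74.1]
tcp_rot: [0.641, 0.3, -0.639, 0.301]
contact_force: [1.6, 0.4, 13.3]
opening: 18.2
```

```bash
python3 -c "
from h import *
feel(4)"
```

```text
t 18.48 F [ 1.31 -0.2  12.58] M [-0.021 -0.239 -0.015] tcp [576.76 -67.62  74.12] rot [ 0.769 -0.639  0.003] q6 2.148
```

play_rows(rows=[1,-2.4,0.6,-1.7,0,0.003,-0.15,1,-2.7,1.0,-1.75,0,0.003,-0.33,1,-2.7,1.0,-1.75,0,0.003,-0.33,1,-2.7,1.0,-1.75,0,0.003,-0.33])

```text
time: 19.02
tcp_pos: [576.2, -67.0, 74.1]
tcp_rot: [0.682, 0.19, -0.68, 0.192]
contact_force: [0.6, -0.6, 13.1]
opening: 18.3
```

```bash
python3 -c "
from h import *
feel(4)"
```

```text
t 19.18 F [ 0.59 -0.77 12.73] M [-0.208 -0.251 -0.042] tcp [576.17 -67.03  74.08] rot [ 0.521 -0.854  0.004] q6 2.479
```

play_rows(rows=[1,-2.4,0.9,-1.75,0,0.003,-0.14,1,-2.6,1.3,-1.75,0,0.003,-0.28,1,-2.6,1.3,-1.75,0,0.003,-0.28,1,-2.6,1.3,-1.75,0,0.003,-0.28])

```text
time: 19.73
tcp_pos: [575.8, -66.3, 74.1]
tcp_rot: [0.702, 0.092, -0.699, 0.096]
contact_force: [1.1, -1.1, 12.5]
opening: 17.9
```

```bash
python3 -c "
from h import *
feel(4)"
```

```text
t 19.88 F [ 1.15 -1.27 12.57] M [-0.391 -0.298 -0.04 ] tcp [575.79 -66.32  74.09] rot [ 0.264 -0.964  0.006] q6 2.762
```

play_rows(rows=[1,-2.4,0.9,-1.76,0.004,0.003,-0.1,1,-2.4,1.0,-1.76,0.004,0.003,-0.16,1,-2.4,1.0,-1.76,0.004,0.003,-0.16,1,-2.4,1.0,-1.76,0.004,0.003,-0.16])

```text
time: 20.42
tcp_pos: [575.6, -65.9, 74.1]
tcp_rot: [0.708, 0.037, -0.704, 0.039]
contact_force: [1.9, -1.4, 12.5]
opening: 18.3
```

```bash
python3 -c "
from h import *
feel(4); pose()
p=eyes.camera('wrist');save(p,'w14')"
```

```text
t 20.57 F [ 1.34 -1.43 12.97] M [-0.454 -0.255 -0.025] tcp [575.6  -65.95  74.08] rot [ 0.107 -0.994  0.003] q6 2.921
t 20.62 tcp [575.6 -66.   74.1] toolx [ 0.007 -0.002 -1.   ] tooly [ 0.107 -0.994  0.003] F [ 2.  -2.3 13. ] open 18.0 q [-0.11  0.42 -0.17  0.98 -0.    2.92]
```

View pics/w14.png

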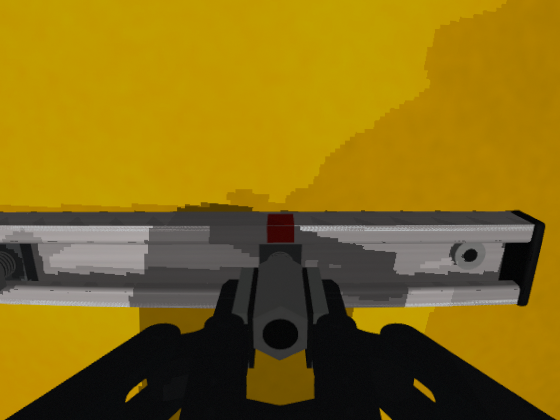

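play_rows(rows=[1,-2.0,0.3,-0.9,0.003,0.003,0,1,-1.8,0.3,-0.2,0.002,0.003,0,1,-1.5,0.2,0.5,0,0.002,0,1,-1.2,0.2,1.1,0,0,0,1,-1.2,0.2,1.1,0,0,0,1,-1.2,0.2,1.1,0,0,0])

```text
time: 21.42
tcp_pos: [575.5, -66.0, 76.0]
tcp_rot: [0.709, 0.037, -0.703, 0.039]
contact_force: [-0.2, -1.0, 7.4]
opening: 17.8
```

```bash
python3 -c "
from h import *
feel(4); pose()"
```

```text
t 21.57 F [ 0.24 -0.61  7.59] M [-0.118 -0.058 -0.005] tcp [575.55 -65.98  76.02] rot [ 0.107 -0.994  0.004] q6 2.921
t 21.62 tcp [575.5 -66.   76. ] toolx [ 0.009 -0.003 -1.   ] tooly [ 0.107 -0.994  0.004] F [ 1.  -0.5  7.9] open 18.2 q [-0.11  0.41 -0.17  0.98 -0.    2.92]
```

play_rows(rows=[1,-0.9,0.1,-0.3,0,0.006,0,1,-0.7,0.1,0.3,0,0.006,0,1,-0.6,0,0.7,0,0.006,0,1,-0.5,0,1.0,0,0.006,0,1,-0.5,0,1.0,0,0.006,0,1,-0.5,0,1.0,0,0.006,0])

```text
time: 22.38
tcp_pos: [575.6, -66.0, 77.1]
tcp_rot: [0.708, 0.037, -0.705, 0.039]
contact_force: [4.8, -0.2, 2.7]
opening: 18.1
```

```bash
python3 -c "
from h import *
feel(4); pose()
p=eyes.camera('wrist');save(p,'w15');crop(p,280,250,55,'w15c',9)"
```

```text
t 22.52 F [ 4.48 -0.2   2.22] M [-0.044 -0.898  0.004] tcp [575.53 -66.02  77.12] rot [ 0.107 -0.994  0.003] q6 2.922
t 22.57 tcp [575.5 -66.   77.1] toolx [ 0.004 -0.003 -1.   ] tooly [ 0.107 -0.994  0.003] F [ 4.3 -0.5  1.1] open 17.9 q [-0.11  0.42 -0.16  0.99 -0.    2.92]
```

View pics/w15c.png

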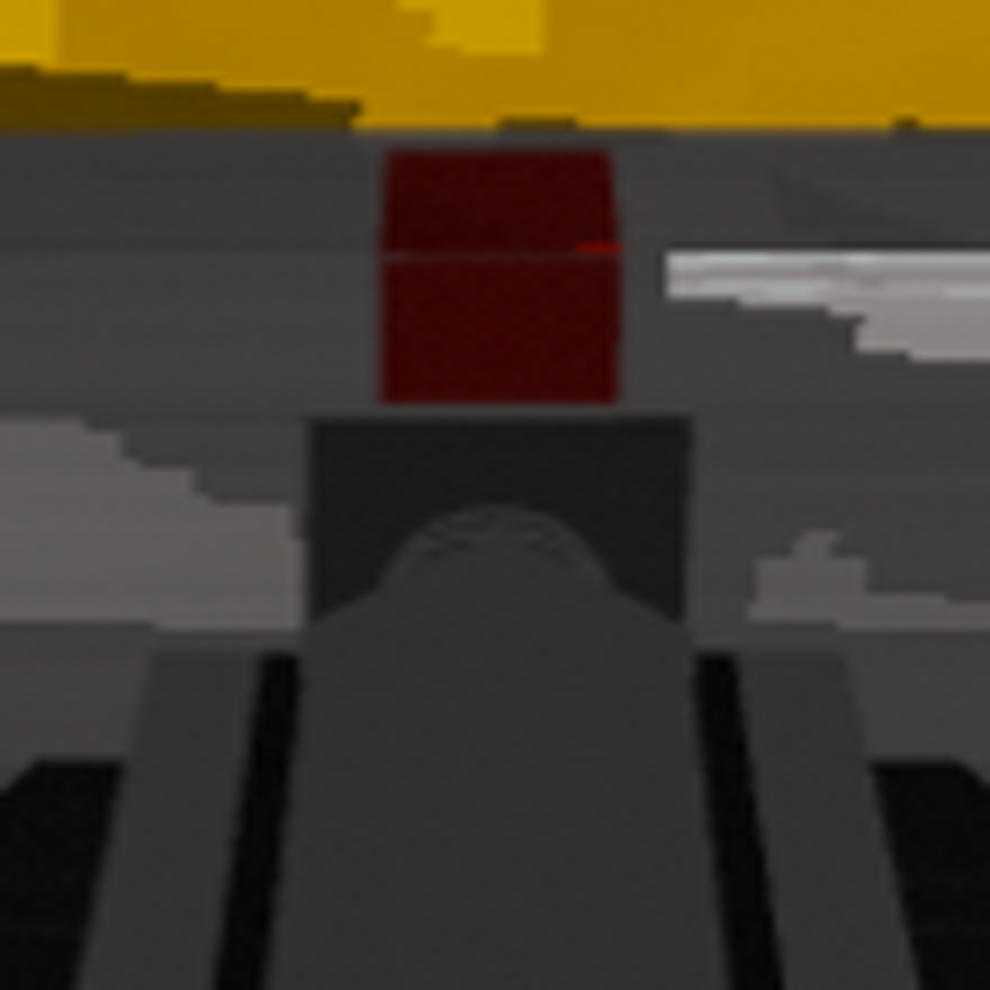

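play_rows(rows=[1,0.2,0,-0.2,0,0.0,0,1,0.4,0,-0.1,0,0,0,1,0.5,0,0,0,0,0,1,0.5,0,0,0,0,0])

```text
time: 23.12
tcp_pos: [575.7, -66.0, 77.0]
tcp_rot: [0.707, 0.037, -0.705, 0.039]
contact_force: [2.2, -0.5, 3.5]
opening: 18.4
```

```bash
python3 -c "
from h import *
feel(4); pose()"
```

```text
t 23.27 F [ 1.3  -0.52  3.56] M [-0.033 -0.271 -0.02 ] tcp [575.66 -66.01  77.02] rot [ 0.107 -0.994  0.003] q6 2.922
t 23.32 tcp [575.7 -66.   77. ] toolx [ 0.004 -0.003 -1.   ] tooly [ 0.107 -0.994  0.003] F [-0.7 -0.4  3.1] open 18.0 q [-0.11  0.42 -0.16  0.99 -0.    2.92]
```

play_rows(rows=[1,0.2,0,0.1,0,0,0,1,0.2,0,0.1,0,0,0,0.6,0.2,0,0.1,0,0,0,0.5,0.2,0,0.1,0,0,0,0.3,0.2,0,0.1,0,0,0,0.3,0.2,0,0.1,0,0,0], grip_force=20)

```text
time: 24.08
tcp_pos: [575.8, -66.0, 77.0]
tcp_rot: [0.707, 0.037, -0.705, 0.039]
contact_force: [-1.1, 0.5, 0.2]
opening: 59.6
```

```bash
python3 -c "
from h import *
feel(2); pose()
p=eyes.camera('wrist');save(p,'w16')"
```

```text
t 24.12 F [-0.49  0.23 -0.13] M [ 0.02   0.026 -0.013] tcp [575.77 -65.99  77.02] rot [ 0.107 -0.994  0.003] q6 2.922
t 24.18 tcp [575.9 -66.   77.1] toolx [ 0.003 -0.003 -1.   ] tooly [ 0.107 -0.994  0.003] F [ 0.5  0.1 -0.2] open 59.4 q [-0.11  0.42 -0.16  0.99 -0.    2.92]
```

View pics/w16.png

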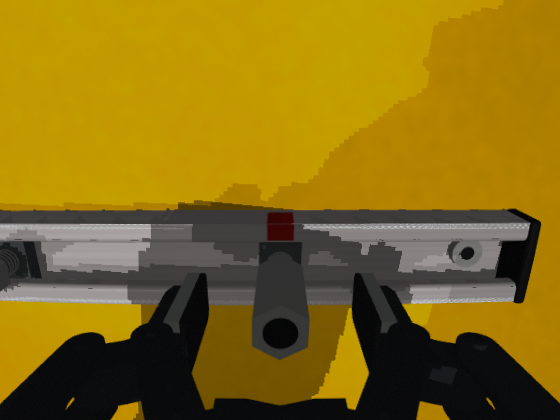

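Released and standing; no force left on the tool. Retreating straight up, then looking again.

play_rows(rows=[0,0,0,0,0,0,0,0,0,0,0,0,0,0,0,0,0,30,0,0,0,0,0,0,70,0,0,0,0,0,0,110,0,0,0,0,0,0,130,0,0,0,0,0,0,130,0,0,0,0,0,0,130,0,0,0,0,0,0,130,0,0,0])

```text
time: 25.35
tcp_pos: [575.2, -65.9, 205.8]
tcp_rot: [0.707, 0.037, -0.706, 0.039]
contact_force: [-0.5, -0.1, 0.4]
opening: 85.2
```

```bash
python3 - <<'E'
from h import *
pose(); p=eyes.camera("wrist"); save(p,"w17")
for l in ["nut_grip","nut_plate","mark_mid"]:
    print(l,[(round(d["p"],2),[round(float(x),1) for x in d["point"]]) for d in eyes.pinpoint(p,l)])
s=eyes.camera("scene"); save(s,"s17"); crop(s,270,245,45,"s17c",8)
for l in ["nut_grip","nut_plate","mark_mid"]:
    print(l,[(round(d["p"],2),[round(float(x),1) for x in d["point"]]) for d in eyes.pinpoint(s,l)])
E
```

```text
t 25.35 tcp [575.2 -65.9 205.8] toolx [ 0.001 -0.003 -1.   ] tooly [ 0.107 -0.994  0.003] F [-0.5 -0.1  0.4] open 85.2 q [-0.11  0.34  0.06  1.29 -0.    2.92]
nut_grip [(0.9, [579.7, -66.8, 90.0])]
nut_plate [(0.55, [577.5, -67.9, 52.9])]
mark_mid []
nut_grip [(0.71, [577.3, -66.0, 95.7])]
nut_plate [(0.77, [581.7, -68.0, 54.8])]
mark_mid [(0.41, [574.8, -65.6, 57.9])]
```

View pics/w17.png

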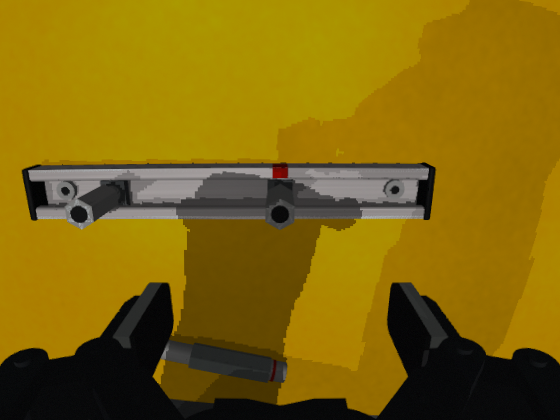

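View pics/s17c.png

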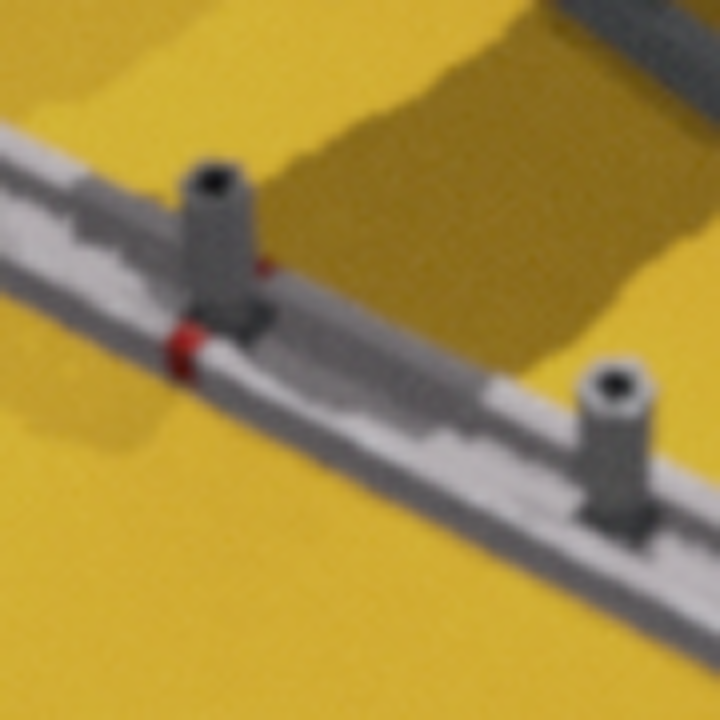

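The loose nut (hole at pixel 280,214) sits at the same height and sideways position as the fitted post (79,213), square across the channel at the red mark (280,170).

```bash
python3 -c "
from station import ticket
print(ticket.job_done())"
```

```text
the job is handed in; nothing more can be done
None
```

The small stud nut is fitted in the channel at the red mark and let go, and I handed the job in at about 25 s. I gripped it by its two side flats, lowered it lengthwise through the slot and pressed it to about 11.7 mm under the channel's top. There I turned it 90° clockwise in steps and let it rise into both grooves before opening the fingers and backing off 130 mm.

**Forces:** The highest averaged spring reading was about 14.4 N, against the 20 N limit. Sideways force stayed under 1.5 N in the readings I took at stops through the turn. One groove wall pressed a lip with about 4.5 N during the rise. By then the plate was already square, and I eased it off by moving about 0.1 mm sideways.

**Last checks:**
- The spring force just before release put the plate's centre about 8.65 mm under the channel's top, inside the 7.3 to 9.7 mm allowed.
- The nut was square to within 0.01 rad, from the tool's angle and the channel edges measured in the camera.
- The wrist picture shows it at the same height and sideways position as the fitted post, within about 0.5 mm of the mark along the channel.
- After backing off, the tool read no force and touched nothing.

**Disagreements:** The two cameras' network points for the nut differed by up to about 5 mm, so I relied on touch and my own pixel measurements. While pressing, the arm gave by up to about 2 mm in x and z, which I corrected at each step.

I did not measure the gauges, rule and sub again at the end, but the arm never touched them.

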